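# Load the tube shaker and set it to slow

### The job

Stop the shaker by pulling its selector rod right out; with it out, take the double-headed steel ballast bars off the grooves and lay them flat in the shallow aluminium pan at the right, and lay every capped sample tube across the two rails, one to a groove, settled in the V with the barrel centred between its ends and the cap clear of the rails. When all that is done, push the rod in to its middle click (slow) and leave it there, with the tubes still cradled. Leave everything else on the bench where it is.

Things in the scene. Friction and masses are not known exactly. Their poses are not given: they have to be found in the camera images.
- shaker: tube shaker, fixed (place varies). Origin on the bench; x away from the robot along the grooves, y left. Housing 200 mm in x, y -220 to 160 mm; deck 45 mm high. On it two notched rails along y, 12 mm thick, at x = -29 and 29 mm (46 mm free between, for fingers), tops 75 mm high, form four 90-degree V-grooves at y = -85, -20, 45, 110 mm. Control box y -220 to -130 mm, 75 mm high
- groove0 (a point): where mid-barrel lies when a tube is cradled in groove 0 (0 = nearest the control box, 3 = leftmost): centred between the rails, 74 mm above the bench; axes as the shaker's. The V-notch is 36 mm wide at its top and its bottom is 12 mm above the deck; the tube rests across both rails, cap outside them, either way round
- groove1 (a point): where mid-barrel lies when a tube is cradled in groove 1 (0 = nearest the control box, 3 = leftmost): centred between the rails, 74 mm above the bench; axes as the shaker's. The V-notch is 36 mm wide at its top and its bottom is 12 mm above the deck; the tube rests across both rails, cap outside them, either way round
- groove2 (a point): where mid-barrel lies when a tube is cradled in groove 2 (0 = nearest the control box, 3 = leftmost): centred between the rails, 74 mm above the bench; axes as the shaker's. The V-notch is 36 mm wide at its top and its bottom is 12 mm above the deck; the tube rests across both rails, cap outside them, either way round
- groove3 (a point): where mid-barrel lies when a tube is cradled in groove 3 (0 = nearest the control box, 3 = leftmost): centred between the rails, 74 mm above the bench; axes as the shaker's. The V-notch is 36 mm wide at its top and its bottom is 12 mm above the deck; the tube rests across both rails, cap outside them, either way round
- selector (a joint): push-pull selector rod with three clicks, in m: 0 = fully in (fast; it starts here), 0.020 = middle (slow), 0.040 = fully out (stopped). Grows as the knob is pulled along the shaker's -x. About 7 N takes it over a click; let go within 7 mm of a click it snaps there (to about 0.5 mm). One black ring mark on the rod shows outside the box at the middle, two when out
- selector_knob (a point): centre of the rod's black round knob, 26 mm in diameter, 24 mm long along the rod (rod 10 mm thick), 55 mm above the bench at shaker y = -175 mm; 45 mm in front of the control box's front (-x) face when in, 65 at the middle, 85 when out. Can be pinched from above across its sides
- tube0: capped sample tube, loose, about 60 g, lying on the bench (3 or 4 of the 4 are present): white round barrel 24 mm in diameter, 90 mm long, blue square cap (24 mm across flats, 20 mm long) at the +x end, which keeps it from rolling. Origin on the axis at mid-barrel, 12 mm above the bench when lying; x along the tube towards the cap
- tube1: capped sample tube, loose, about 60 g, lying on the bench (3 or 4 of the 4 are present): white round barrel 24 mm in diameter, 90 mm long, blue square cap (24 mm across flats, 20 mm long) at the +x end, which keeps it from rolling. Origin on the axis at mid-barrel, 12 mm above the bench when lying; x along the tube towards the cap
- tube2: capped sample tube, loose, about 60 g, lying on the bench (3 or 4 of the 4 are present): white round barrel 24 mm in diameter, 90 mm long, blue square cap (24 mm across flats, 20 mm long) at the +x end, which keeps it from rolling. Origin on the axis at mid-barrel, 12 mm above the bench when lying; x along the tube towards the cap
- tube3: capped sample tube, loose, about 60 g, lying on the bench (3 or 4 of the 4 are present): white round barrel 24 mm in diameter, 90 mm long, blue square cap (24 mm across flats, 20 mm long) at the +x end, which keeps it from rolling. Origin on the axis at mid-barrel, 12 mm above the bench when lying; x along the tube towards the cap
- ballast0: steel ballast bar, loose, 200 g (1 or 2 of the 4 are present), at first lying in a groove: round shank 24 mm in diameter, 88 mm long, with a square head (24 mm across flats, 12 mm long) at BOTH ends, 112 mm overall. Origin at its middle on the axis; x along the bar
- ballast1: steel ballast bar, loose, 200 g (1 or 2 of the 4 are present), at first lying in a groove: round shank 24 mm in diameter, 88 mm long, with a square head (24 mm across flats, 12 mm long) at BOTH ends, 112 mm overall. Origin at its middle on the axis; x along the bar
- ballast2: steel ballast bar, loose, 200 g (1 or 2 of the 4 are present), at first lying in a groove: round shank 24 mm in diameter, 88 mm long, with a square head (24 mm across flats, 12 mm long) at BOTH ends, 112 mm overall. Origin at its middle on the axis; x along the bar
- ballast3: steel ballast bar, loose, 200 g (1 or 2 of the 4 are present), at first lying in a groove: round shank 24 mm in diameter, 88 mm long, with a square head (24 mm across flats, 12 mm long) at BOTH ends, 112 mm overall. Origin at its middle on the axis; x along the bar
- pan: empty shallow aluminium pan, fixed, on the right front of the bench: 180 mm (its x) by 200 mm (its y) by 26 mm high, walls and floor about 4 mm. Origin at the centre of its underside
- weight: brass calibration weight, 26 mm wide, 44 mm tall; bystander, leave it where it is. Origin at its underside
- bottle: amber bottle, 64 mm wide, 150 mm tall; bystander, leave it where it is. Origin at its underside
- jar: glass jar, 56 mm wide, 65 mm tall; bystander, leave it where it is. Origin at its underside
- spatula: spatula, 140 mm long, lying flat; bystander, leave it where it is. Origin at its underside
- timer: white timer, 60 x 70 x 22 mm; bystander, leave it where it is. Origin at its underside
Mind the look-alikes: they are no part of the job. What is shaped like the tube2 but red or yellow is not meant.

How it is judged (in metres and radians):
On the way, in this order (a step that is already met when the one before it is completed fails the run):
1. the selector rod is pulled fully out (stopped) (value of joint selector above 0.036 m), for 0.2 s.
2. with the rod still out, every ballast bar lies in the pan and every tube is cradled in a groove (value of joint selector above 0.036 m and (distance between tube0 and groove0 below 0.012 m or distance between tube0 and groove1 below 0.012 m or distance between tube0 and groove2 below 0.012 m or distance between tube0 and groove3 below 0.012 m) and z of each of tube0, tube1, tube2, tube3 in the frame of shaker below 0.078 m and angle between the x axis of each of tube0, tube1, tube2, tube3 and the x axis of shaker, either way round below 0.1 rad and linear speed of each of tube0, tube1, tube2, tube3, ballast0, ballast1, ballast2, ballast3 below 0.02 m/s and (distance between tube1 and groove0 below 0.012 m or distance between tube1 and groove1 below 0.012 m or distance between tube1 and groove2 below 0.012 m or distance between tube1 and groove3 below 0.012 m) and (distance between tube2 and groove0 below 0.012 m or distance between tube2 and groove1 below 0.012 m or distance between tube2 and groove2 below 0.012 m or distance between tube2 and groove3 below 0.012 m) and (distance between tube3 and groove0 below 0.012 m or distance between tube3 and groove1 below 0.012 m or distance between tube3 and groove2 below 0.012 m or distance between tube3 and groove3 below 0.012 m) and x of ballast0 in the frame of pan between -0.08 and 0.08 m and y of ballast0 in the frame of pan between -0.09 and 0.09 m and z of each of ballast0, ballast1, ballast2, ballast3 in the frame of pan below 0.024 m and x of ballast1 in the frame of pan between -0.08 and 0.08 m and y of ballast1 in the frame of pan between -0.09 and 0.09 m and x of ballast2 in the frame of pan between -0.08 and 0.08 m and y of ballast2 in the frame of pan between -0.09 and 0.09 m and x of ballast3 in the frame of pan between -0.08 and 0.08 m and y of ballast3 in the frame of pan between -0.09 and 0.09 m), for 0.2 s.
3. the selector rod is at its middle click (value of joint selector between 0.017 and 0.023 m), for 0.2 s.
At the end, for the whole second after the job is handed in: Selector within 3 mm of middle click; tubes at rest in grooves, barrel middle within 12 mm of its groove point and at most 4 mm above it, within 0.1 rad of its line; ballast bars flat and at rest in the pan, middles at most 80 by 90 mm from its centre, under 24 mm high (all of step 3 and velocity of joint selector below 0.005 m/s and (distance between tube0 and groove0 below 0.012 m or distance between tube0 and groove1 below 0.012 m or distance between tube0 and groove2 below 0.012 m or distance between tube0 and groove3 below 0.012 m) and z of each of tube0, tube1, tube2, tube3 in the frame of shaker below 0.078 m and angle between the x axis of each of tube0, tube1, tube2, tube3 and the x axis of shaker, either way round below 0.1 rad and linear speed of each of tube0, tube1, tube2, tube3, ballast0, ballast1, ballast2, ballast3 below 0.02 m/s and (distance between tube1 and groove0 below 0.012 m or distance between tube1 and groove1 below 0.012 m or distance between tube1 and groove2 below 0.012 m or distance between tube1 and groove3 below 0.012 m) and (distance between tube2 and groove0 below 0.012 m or distance between tube2 and groove1 below 0.012 m or distance between tube2 and groove2 below 0.012 m or distance between tube2 and groove3 below 0.012 m) and (distance between tube3 and groove0 below 0.012 m or distance between tube3 and groove1 below 0.012 m or distance between tube3 and groove2 below 0.012 m or distance between tube3 and groove3 below 0.012 m) and x of ballast0 in the frame of pan between -0.08 and 0.08 m and y of ballast0 in the frame of pan between -0.09 and 0.09 m and z of each of ballast0, ballast1, ballast2, ballast3 in the frame of pan below 0.024 m and x of ballast1 in the frame of pan between -0.08 and 0.08 m and y of ballast1 in the frame of pan between -0.09 and 0.09 m and x of ballast2 in the frame of pan between -0.08 and 0.08 m and y of ballast2 in the frame of pan between -0.09 and 0.09 m and x of ballast3 in the frame of pan between -0.08 and 0.08 m and y of ballast3 in the frame of pan between -0.09 and 0.09 m); the robot touches nothing.
It fails at once if a bystander is shifted more than 50 mm (distance of any of weight, bottle, jar, spatula, timer from where it was at the start of the episode above 0.05 m).
Of ballast0, ballast1, ballast2, ballast3 only 1 to 2 are there at a start; the rules pass over those that are not, and their reading is None.
Of tube0, tube1, tube2, tube3 only 3 to 4 are there at a start; the rules pass over those that are not, and their reading is None.
At some moment in a run one of tube0, tube1, tube2, tube3 may be knocked a few centimetres aside while the robot is not near it.
Once in a run the grip may slacken for a moment while it holds something.
It also fails if it takes over 210 s, if anything falls off the work surface, if the arm or the gripper's body presses on something with over 40 N, if the wrist force passes 120 N, or if a joint passes its speed limit or range.

### The arm

A 6-joint arm with a two-finger parallel gripper is mounted at the origin on the work surface. World frame = base frame: x ahead of the robot, y to its left, z up, the work surface at z = 0. Lengths are in mm, angles in rad, forces in N, time in s.
With the tool pointing down it reaches from about 350 to 875 mm from the base axis. Payload 4.2 kg.
Tool frame: the origin (TCP) lies at the very end of the fingers, on their centre line; the grasp point (between the pads) lies 19 mm behind it (arm.grip_point_offset is the distance from the TCP to the grasp point, in mm); z points along the fingers, y is the direction in which the jaws open and shut (so a half turn about z gives the same grasp; the last joint's range is limited). The gripper opens to 85 mm and grips with 20 to 120 N. Pads are 22 mm wide; open, the fingers measure 114 mm over their backs; the gripper's body (76 mm by 85 mm) begins 54 mm behind the grasp point. The pads swing forward as they close: fully open they stand 13 mm farther back than shut.
Start: joints at [-0.971, 0.385, 0.008, 0, -1.194, -0.259], TCP at [208.915, -589.028, 231.312] pointing down, gripper open.
Joint ranges: [-3.14, 3.14], [-1.21, 2.06], [-1.07, 1.41], [-3.16, 2.05], [-2.99, -0.16], [-3.1, 3.1]. Speed limits (rad/s): [2.79, 2.79, 3.14, 3.14, 3.14, 3.14].

### API

Orientations are given as a unit quaternion [x, y, z, w].
In Python, from bench import arm gives the robot as it stands.
- The arm moves only by the tool drive_tool, never from a script. Its argument "steps" is a list of rows, each a list of 5 numbers: the shift along the tool's x, y, z in m, then the turn about the tool's z in degrees, then the finger opening in m, from 0 to 0.0854. A call has 1 to 20 rows; each row shifts and turns the commanded pose from where the row before left it, along the tool's axes as they then stand; what a row does not reach is not made up. A row lasts 1/10 s, in which the tool goes at most 50 mm and 8.59 degrees, less where a joint would pass 70% of its speed; a pose out of reach is approached as far as the arm can. A call is refused whole if a number of a shift passes 0.05 or a number of a turn 8.59, either way. A call with a gripper value outside its range is refused whole. The fingers move at their own pace and stop on an object; the grip force is fixed at half the most. Time passes only in rows, so rows that do not move let the fingers close. It gives the time, the measured TCP pose, the force and the opening at its end, in the units of the state.
- arm.read_state(): the state, without advancing time (a new reading comes with each control period).
- arm.get_image(name): name is "side" or "top"; returns (picture, depth): 400x640x3 uint8, blue, green, red; 400x640 float32, mm along the optical axis (not along the pixel's ray), 0 where there is no reading.
- arm.camera_params(name): a dict with "K" (3x3 intrinsics, pixels), "world_to_cam" (4x4, takes a point from world to camera coordinates). Camera axes: x right, y up, looking along -z (the intrinsics and any distortion apply to the point x, -y, -z); pixel columns grow to the right and rows downward; lengths in mm; the calibration is good to about 2 mm. A picture is of the moment at which its call begins. camera_params takes no time and is no camera call.
- arm.job_done(): hands the job in, once; it reports no verdict.
The state is a dict: "clock": time; "joints": joint angles; "joint_vel": joint speeds; "joint_efforts": joint torques, N m; "position": TCP position; "ee_rot": TCP orientation; "contact_force": force on the tool from outside, world axes, zero at the start; "wrist_torque": the same for the moment, N m; "gripper_width": finger opening in mm.
Only numpy, scipy, OpenCV 4.12 (cv2) and the standard library are available. Lean on these libraries where they do the work, as an engineer would, in place of code of your own. Each camera call takes 0.05 s, during which the arm holds its last target.

## Working session

There is one attempt and no reset: what is moved stays moved. The work goes in short steps, Python scripts to look and compute and a tool call to move; the robot and the scene stay as the last step left them, time stands still between calls to the robot, and variables do not carry over. Pictures are saved under pics/ and viewed, and the job is handed in when it is done.

Besides the shell and the picture viewer there is one more tool, called after ">>>" as name([rows], argument=value, ...), one row to a line, values as JSON. drive_tool: Moves the arm, as the interface text tells. Its arguments: {"type":"object","properties":{"steps":{"type":"array"}},"required":["steps"]}

```bash
mkdir -p pics; ls
cat > h.py <<'E'
import sys; sys.path.insert(0,'.')
import numpy as np, cv2
from bench import arm
def snap(name,fn=None):
    im,d=arm.get_image(name)
    if fn: cv2.imwrite('pics/'+fn,im)
    return im,d
def proj(name,P):
    c=arm.camera_params(name);K=np.array(c['K']);M=np.array(c['world_to_cam'])
    P=np.atleast_2d(P);q=(M[:3,:3]@P.T).T+M[:3,3]
    q=q*[1,-1,-1]; u=(K@q.T).T
    return u[:,:2]/u[:,2:]
def ray(name,px,z):
    c=arm.camera_params(name);K=np.array(c['K']);M=np.array(c['world_to_cam'])
    px=np.atleast_2d(px).astype(float);d=(np.linalg.inv(K)@np.c_[px,np.ones(len(px))].T).T*[1,-1,-1]
    R=M[:3,:3];C=-R.T@M[:3,3];dw=d@R
    return C+dw*((z-C[2])/dw[:,2])[:,None]
def cloud(name,d):
    c=arm.camera_params(name);K=np.array(c['K']);M=np.array(c['world_to_cam'])
    v,u=np.mgrid[:d.shape[0],:d.shape[1]]
    q=(np.c_[u.ravel(),v.ravel(),np.ones(u.size)]@np.linalg.inv(K).T)*d.ravel()[:,None]*[1,-1,-1]
    return ((q-M[:3,3])@M[:3,:3]).reshape(d.shape+(3,))
E
python3 - <<'E'
from h import *
for n in('top','side'):
    snap(n,n+'0.png'); c=arm.camera_params(n); print(n,c)
s=arm.read_state(); print(s,arm.grip_point_offset)
E
```

```text
pics
top {'K': array([[482.06958889,   0.        , 323.92905325],
       [  0.        , 482.06958889, 198.80944848],
       [  0.        ,   0.        ,   1.        ]]), 'world_to_cam': array([[-1.93974704e-02, -9.99799536e-01, -4.96239254e-03,
         9.56931908e+01],
       [ 9.99117493e-01, -1.95687065e-02,  3.71658671e-02,
        -5.59788586e+02],
       [-3.72555243e-02, -4.23708938e-03,  9.99296789e-01,
        -1.39815472e+03],
       [ 0.00000000e+00,  0.00000000e+00,  0.00000000e+00,
         1.00000000e+00]])}
side {'K': array([[476.28305283,   0.        , 321.02738834],
       [  0.        , 476.28305283, 197.61994054],
       [  0.        ,   0.        ,   1.        ]]), 'world_to_cam': array([[-7.71532436e-01, -6.36175467e-01, -4.29823224e-03,
         4.92538712e+02],
       [ 3.64050915e-01, -4.47029374e-01,  8.17087309e-01,
        -2.24577948e+02],
       [-5.21732336e-01,  6.28844587e-01,  5.76497923e-01,
        -1.29950646e+03],
       [ 0.00000000e+00,  0.00000000e+00,  0.00000000e+00,
         1.00000000e+00]])}
{'clock': 0.1, 'joints': array([-9.71396703e-01,  3.85497754e-01,  6.76636147e-03, -3.97413394e-04,
       -1.19401860e+00, -2.58613308e-01]), 'joint_vel': array([-0.0003749 , -0.00304068,  0.00286963,  0.00179246, -0.00076057,
        0.00267538]), 'joint_efforts': array([-3.39385415e-04, -3.93319952e+01,  1.88929296e+01,  4.19797227e+00,
       -2.57839194e-03,  3.15853796e-06]), 'position': array([ 208.7335406 , -588.56293326,  230.32715096]), 'ee_rot': array([-1.69497514e-01,  9.85530113e-01,  9.65140198e-04, -2.38371389e-04]), 'contact_force': array([-0.0588186 , -0.12510792,  0.58619746]), 'wrist_torque': array([ 0.00065456, -0.0009964 ,  0.01901287]), 'gripper_width': 85.1142833420481} 18.700000000000003
```

View pics/top0.png

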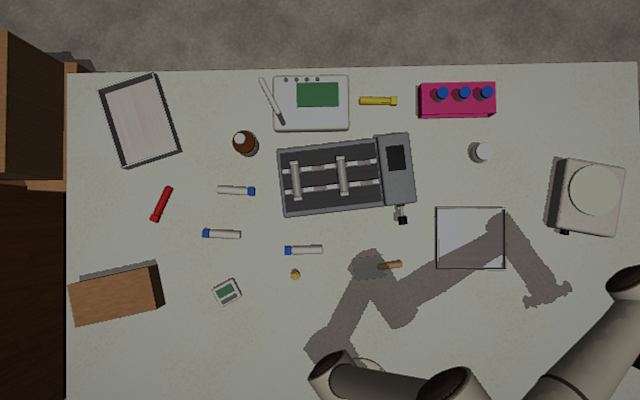

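View pics/side0.png

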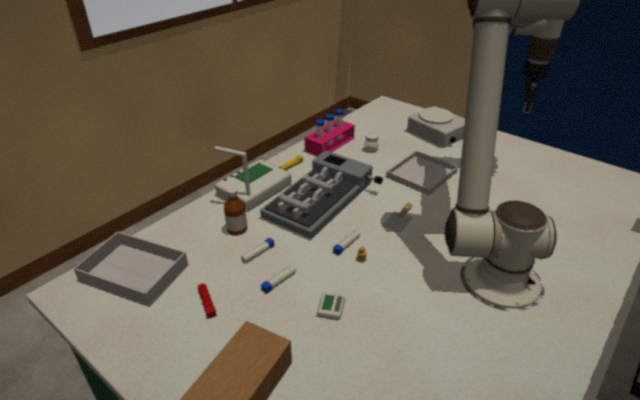

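Run:
```python
from h import *
im=cv2.imread('pics/top0.png')
cv2.imwrite('pics/c1.png',cv2.resize(im[125:260,265:425],None,fx=4.5,fy=4.5,interpolation=cv2.INTER_CUBIC)[:600])
hsv=cv2.cvtColor(im,cv2.COLOR_BGR2HSV)
m=cv2.inRange(hsv,(105,150,60),(125,255,255))
n,l,st,ce=cv2.connectedComponentsWithStats(m)
for i in range(1,n):
    if st[i,4]>10: print(ce[i],st[i,4],ray('top',ce[i],12)[0])
# shaker points by depth
_,d=snap('top'); np.save('d.npy',d); C=cloud('top',d)
z=C[...,2]; print('bench z',np.median(z[300:330,200:260]))
cv2.imwrite('pics/z1.png',cv2.resize(np.clip(z*2.5,0,255).astype(np.uint8)[125:260,265:425],None,fx=4.5,fy=4.5,interpolation=cv2.INTER_NEAREST)[:600])
```

```text
[442.45631068  92.29126214] 103 [ 868.00981387 -269.74590562   12.        ]
[464.62264151  91.87735849] 106 [ 867.89052733 -334.84724577   12.        ]
[486.81730769  91.32692308] 104 [ 868.17428639 -400.01889261   12.        ]
[251. 191.] 49 [588.51465325 297.48848592  12.        ]
[205.38636364 232.97727273] 44 [468.59967317 432.23659547  12.        ]
[287.5 250.5] 48 [413.12484318 193.63359296  12.        ]
bench z 0.6305984887464412
```

View pics/c1.png

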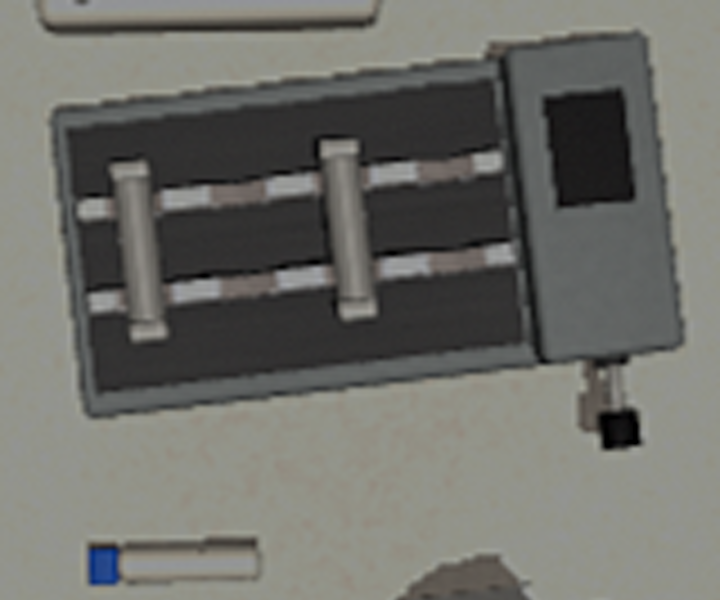

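View pics/z1.png

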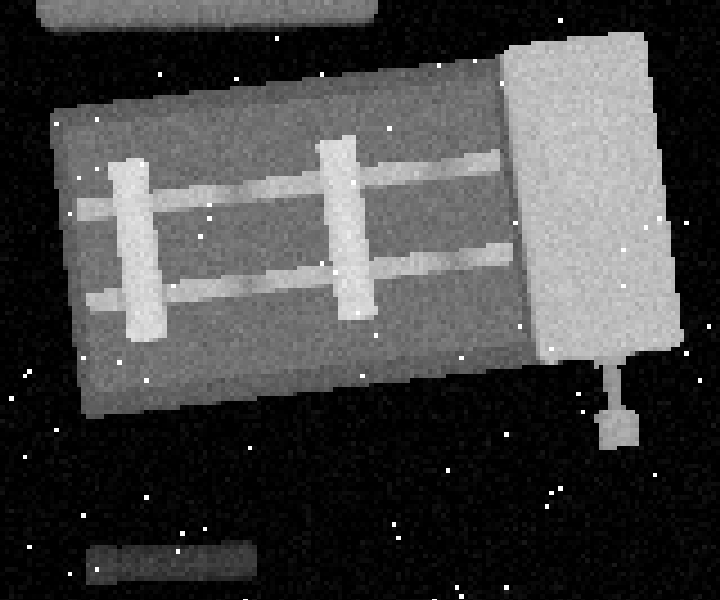

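```bash
cat > meas.py <<'E'
from h import *
def rect(C,m):
    n,l,st,ce=cv2.connectedComponentsWithStats(m.astype(np.uint8))
    i=1+np.argmax(st[1:,4]); P=C[l==i]
    return P,cv2.minAreaRect(P[:,:2].astype(np.float32))
def ax(C,m,x0,x1,y0,y1):
    mm=np.zeros(m.shape,np.uint8);mm[y0:y1,x0:x1]=m[y0:y1,x0:x1]
    mm=cv2.morphologyEx(mm,cv2.MORPH_OPEN,np.ones((2,2),np.uint8))
    return rect(C,mm)
E
python3 - <<'E'
from meas import *
d=np.load('d.npy');C=cloud('top',d);z=C[...,2]
def A(n,m,b):
    P,r=ax(C,m,*b); print(n,len(P),np.round(r[0],1),np.round(r[1],1),round(r[2],2),'median z',round(np.median(P[:,2]),1))
A('house',z>32,(265,425,125,225))
A('box',z>66,(370,425,125,225))
A('knob',z>30,(390,415,206,230))
A('b0',z>76,(280,310,150,210)); A('b1',z>76,(325,360,150,210))
for n,b in(('t0',(205,265,180,200)),('t1',(195,250,222,246)),('t2',(278,330,240,262))): A(n,z>10,b)
A('pan',z>13,(425,515,195,280))
A('weight',z>13,(285,302,266,282));A('jar',z>13,(460,500,135,170));A('jarL',z>13,(225,265,120,160));A('timer',z>10,(205,250,270,310))
A('spat',z>6,(370,405,255,275))
E
python3 - <<'E'
from h import *
im=cv2.imread('pics/top0.png'); cv2.imwrite('pics/c2.png',cv2.resize(im[170:320,190:420],None,fx=3.4,fy=3.4,interpolation=cv2.INTER_CUBIC))
im=cv2.imread('pics/side0.png'); cv2.imwrite('pics/c3.png',cv2.resize(im[130:290,230:460],None,fx=3.4,fy=3.4,interpolation=cv2.INTER_CUBIC))
E
```

```text
house 9416 [598.3  11.6] [266.5 394.2] 6.09 median z 48.0
box 2283 [630.4 -45.7] [211.3 276.1] 6.86 median z 75.6
knob 113 [ 506.4 -140.6] [36.1 51.7] 88.09 median z 62.5
b0 333 [577.5 145.4] [181.7  58.8] 26.25 median z 84.7
b1 336 [591.6  35.4] [ 52.8 178.9] 78.74 median z 84.3
t0 306 [564.8 234. ] [327.6  37.9] 76.82 median z 21.2
t1 309 [474.1 259.7] [ 37.9 366.5] 5.02 median z 21.8
t2 315 [429.6 122.7] [ 77.6 164.1] 35.75 median z 21.8
pan 371 [ 438.6 -172. ] [504.2 181.6] 88.89 median z 20.8
weight 67 [339.3 172.6] [21.8 27.8] 85.4 median z 34.2
jar 377 [ 683.2 -379.7] [50.6 77.7] 4.33 median z 63.6
jarL 526 [635.1 192.8] [334.   62.7] 52.78 median z 103.6
timer 512 [377.1 232.8] [ 64.1 400.5] 31.49 median z 22.3
spat 166 [ 362.8 -104.2] [21.9 74.7] 8.12 median z 17.8
```

View pics/c2.png

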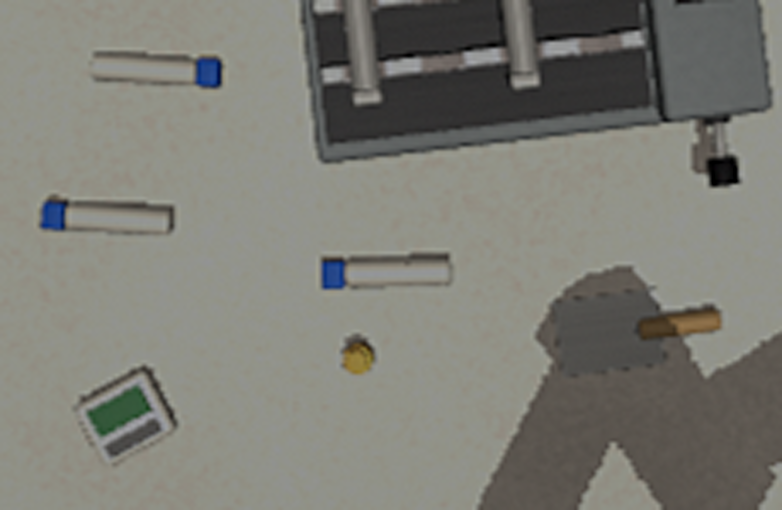

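View pics/c3.png

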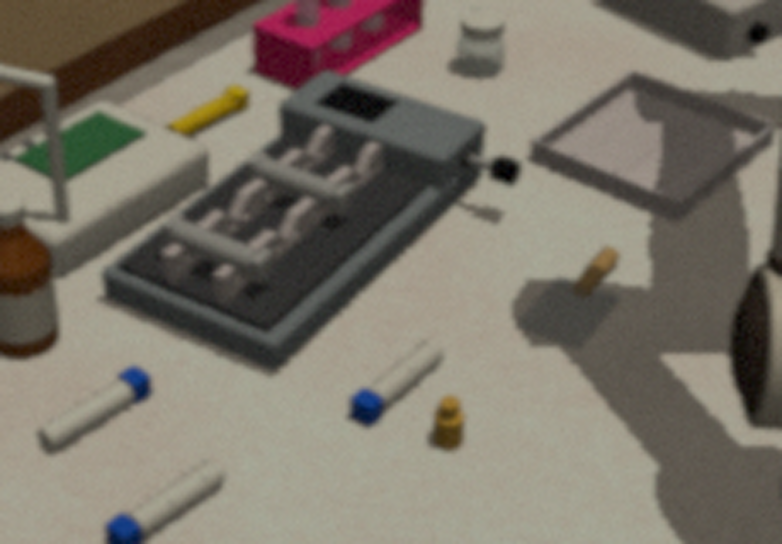

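```bash
cat > meas.py <<'E'
from h import *
def meas(m,b,z,name='top',k=2):
    x0,x1,y0,y1=b
    mm=np.zeros(m.shape,np.uint8);mm[y0:y1,x0:x1]=m[y0:y1,x0:x1]
    mm=cv2.morphologyEx(mm,cv2.MORPH_OPEN,np.ones((k,k),np.uint8))
    n,l,st,ce=cv2.connectedComponentsWithStats(mm); i=1+np.argmax(st[1:,4])
    v,u=np.where(l==i); R=ray(name,np.c_[u,v],z)[:,:2]
    q=R-R.mean(0); w,V=np.linalg.eigh(q.T@q); a=np.degrees(np.arctan2(V[1,1],V[0,1]))%180
    # box centre in pca axes
    s=q@V; c=R.mean(0)+V@((np.percentile(s,1,axis=0)+np.percentile(s,99,axis=0))/2)
    r=cv2.minAreaRect(R.astype(np.float32))
    return dict(cen=c.round(1),ang=round(a,2),ext=np.ptp(s,axis=0).round(1),mar=(np.round(r[0],1),np.round(r[1],1),round(r[2],1)),n=len(v))
E
python3 - <<'E'
from meas import *
d=np.load('d.npy');C=cloud('top',d);z=cv2.medianBlur(C[...,2].astype(np.float32),3)
def A(n,m,b,zz): print(n,meas(m,b,zz))
A('house',z>32,(265,425,125,225),45)
A('box',z>64,(370,425,125,225),75)
A('knob',z>45,(390,415,211,230),60)
A('b0',z>78,(280,310,150,210),74); A('b1',z>78,(325,360,150,210),74)
for n,b in(('t0',(205,265,180,200)),('t1',(195,250,222,246)),('t2',(278,330,240,262))): A(n,z>10,b,12)
mp=(z>12); A('pan',mp,(425,515,195,280),26)
A('weight',z>13,(285,302,266,282),44);A('jar',z>13,(460,500,135,170),65);A('timer',z>10,(205,250,270,310),22)
A('spat',z>6,(370,405,255,275),15)
E
```

```text
house {'cen': array([616.,  18.]), 'ang': np.float64(94.63), 'ext': array([261.9, 385.4]), 'mar': (array([597.9,  16.3]), array([261.6, 383. ]), 5.6), 'n': 9452}
box {'cen': array([ 637.6, -121.4]), 'ang': np.float64(5.49), 'ext': array([ 90.6, 203.8]), 'mar': (array([ 635.8, -121.2]), array([203.8,  90.6]), 5.6), 'n': 2305}
knob {'cen': array([ 500.2, -135.4]), 'ang': np.float64(4.59), 'ext': array([25.5, 36.6]), 'mar': (array([ 500.5, -135.3]), array([36.4, 25.4]), 9.9), 'n': 92}
b0 {'cen': array([610.6, 161.5]), 'ang': np.float64(5.14), 'ext': array([ 24.1, 112.6]), 'mar': (array([610.6, 161.5]), array([112.6,  23.5]), 5.5), 'n': 324}
b1 {'cen': array([621.3,  31.5]), 'ang': np.float64(5.89), 'ext': array([ 23.2, 112.6]), 'mar': (array([621.5,  31.2]), array([112.5,  23. ]), 6.7), 'n': 314}
t0 {'cen': array([589.6, 340.4]), 'ang': np.float64(86.29), 'ext': array([ 23.7, 111.6]), 'mar': (array([589.4, 341.4]), array([111.3,  23.4]), 88.9), 'n': 303}
t1 {'cen': array([463.3, 385.4]), 'ang': np.float64(85.28), 'ext': array([ 24.4, 109.4]), 'mar': (array([463.2, 385.4]), array([109.2,
[... 299 characters left out ...]
7.4, -326.7]), array([183.1, 178. ]), 88.9), 'n': 376}
weight {'cen': array([343.2, 170.3]), 'ang': np.float64(168.3), 'ext': array([23.4, 24.3]), 'mar': (array([342.8, 170.9]), array([22.7, 22.6]), 88.9), 'n': 66}
jar {'cen': array([ 679.9, -362.9]), 'ang': np.float64(113.71), 'ext': array([53. , 67.1]), 'mar': (array([ 679.8, -362.9]), array([62.1, 56.5]), 88.8), 'n': 375}
timer {'cen': array([294.7, 368.5]), 'ang': np.float64(117.84), 'ext': array([60. , 72.3]), 'mar': (array([294.9, 368.1]), array([59.7, 72.2]), 27.4), 'n': 512}
spat {'cen': array([ 364.2, -102.7]), 'ang': np.float64(96.34), 'ext': array([20.5, 71.2]), 'mar': (array([ 364.2, -102.7]), array([20.4, 71.2]), 6.0), 'n': 170}
```

Run:
```python
from meas import *
d=np.load('d.npy');C=cloud('top',d);z=cv2.medianBlur(C[...,2].astype(np.float32),3)
v,u=np.where((z>30)); k=(u>265)&(u<425)&(v>125)&(v<225); v,u=v[k],u[k]; zz=z[v,u]
from scipy.spatial.transform import Rotation
def sh(P,o,a):
    a=np.radians(a); q=P[:,:2]-o; return np.c_[q[:,0]*np.cos(a)+q[:,1]*np.sin(a),-q[:,0]*np.sin(a)+q[:,1]*np.cos(a)]
o=np.array([620,52.])
P75=ray('top',np.c_[u,v],75);P45=ray('top',np.c_[u,v],45)
for a in (5,5.5,6):
    s=sh(P75,o,a); 
    f=[]
    for lo,hi in((-45,-15),(15,45)):
        r=(zz>64)&(zz<80)&(s[:,0]>lo)&(s[:,0]<hi)&(s[:,1]>-125)&(s[:,1]<155)
        p=np.polyfit(s[r,1],s[r,0],1); f.append((p.round(4).tolist(),r.sum()))
    b=(zz>64)&(s[:,1]<-128)
    print(a,f,'box y',np.percentile(s[b,1],[.5,99.5]).round(1),'x',np.percentile(s[b,0],[.5,99.5]).round(1))
    s=sh(P45,o,a); h=(s[:,1]<150)&(s[:,1]>-120)&(s[:,0]>-115)&(s[:,0]<0); 
    ys=np.arange(-110,150,5); mn=np.array([s[h&(abs(s[:,1]-y)<2.5),0].min() for y in ys]); print('front edge',np.polyfit(ys,mn,1).round(3))
    h=(abs(s[:,0])<90); xs=np.arange(-85,90,5); mx=np.array([s[h&(abs(s[:,0]-x)<2.5),1].max() for x in xs]); print('left edge',np.polyfit(xs,mx,1).round(3))
print('pan',ray('top',[[436,207],[505,207],[436,268],[505,268],[470.5,237.5]],26)[:,:2].round(0))
im=cv2.imread('pics/top0.png'); cv2.imwrite('pics/c4.png',cv2.resize(im[195:285,385:515],None,fx=6,fy=6,interpolation=cv2.INTER_NEAREST))
```

```text
5 [([-0.0127, -24.9551], np.int64(340)), ([-0.0113, 32.7405], np.int64(333))] box y [-216.5 -128.5] x [-143.8  104.4]
front edge [-1.0000e-02 -9.4285e+01]
left edge [1.40000e-02 1.59526e+02]
5.5 [([-0.0053, -24.9694], np.int64(339)), ([-0.0026, 32.7389], np.int64(333))] box y [-216.5 -128.5] x [-145.3  102.9]
front edge [-2.0000e-03 -9.4272e+01]
left edge [3.0000e-03 1.5951e+02]
6 [([0.0034, -24.9687], np.int64(339)), ([0.0061, 32.7399], np.int64(333))] box y [-216.5 -128.5] x [-146.9  101.4]
front edge [ 7.0000e-03 -9.4272e+01]
left edge [-7.00000e-03  1.59473e+02]
pan [[ 531. -238.]
 [ 527. -437.]
 [ 356. -233.]
 [ 352. -431.]
 [ 441. -335.]]
```

View pics/c4.png

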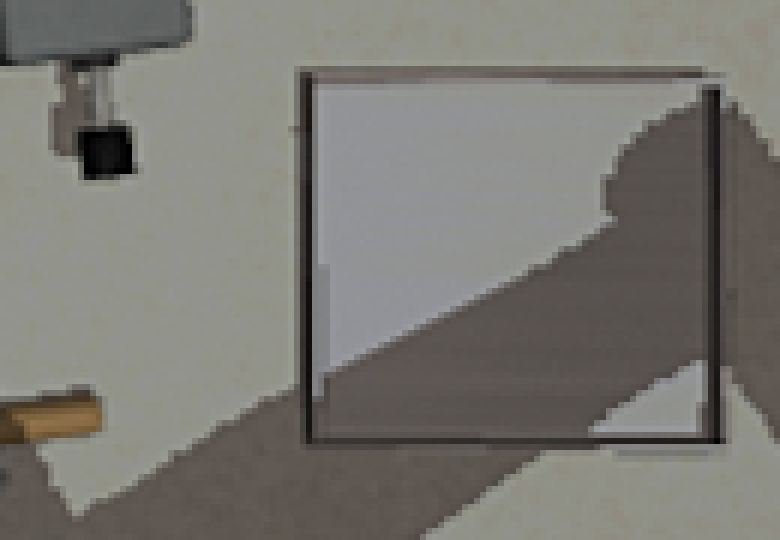

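```bash
cat > go.py <<'E'
from h import *
from scipy.spatial.transform import Rotation as R
def st():
    s=arm.read_state(); M=R.from_quat(s['ee_rot']).as_matrix()
    phi=np.degrees(np.arctan2(M[1,1],M[0,1]))
    print('t %.1f pos %s phi %.2f j6 %.2f w %.1f F %s tilt %.3f'%(s['clock'],np.round(s['position'],1),phi,s['joints'][5],s['gripper_width'],np.round(s['contact_force'],1),np.degrees(np.arccos(-M[2,2]))))
    return np.array(s['position']),phi
def go(x,y,z,phi=None,first='turn'):
    p,ph=st(); 
    turn=0
    if phi is not None:
        turn=-((phi-ph+90)%180-90)   # + turn lowers phi
    n=ph-turn
    # shift in tool axes after the turn
    a=np.radians(n); ty=np.array([np.cos(a),np.sin(a)]); tx=np.array([np.sin(a),-np.cos(a)]); tx=-tx if False else tx
    # right handed with z down: x = y x z
    tx=np.cross([ty[0],ty[1],0],[0,0,-1])[:2]
    d=np.array([x,y])-p[:2]
    print('turn %.1f  then dx %.1f dy %.1f dz %.1f mm'%(turn,d@tx,d@ty,p[2]-z))
if __name__=='__main__':
    a=[float(v) for v in sys.argv[1:]]
    go(*a) if a else st()
E
python3 go.py 495.5 -136 130 95.65
```

```text
t 0.1 pos [ 208.7 -588.6  230.5] phi 109.52 j6 -0.26 w 85.5 F [ 0.3  0.5 -0.3] tilt 0.100
turn 13.9  then dx -329.9 dy 422.2 dz 100.5 mm
```

>>> drive_tool([
  [0,0,0,7,0.06],
  [0,0,0,6.9,0.06],
  [-0.0275,0.0352,0.0,0,0.06],
  [-0.0275,0.0352,0.01,0,0.06],
  [-0.0275,0.0352,0.01,0,0.06],
  [-0.0275,0.0352,0.01,0,0.06],
  [-0.0275,0.0352,0.01,0,0.06],
  [-0.0275,0.0352,0.01,0,0.06],
  [-0.0275,0.0352,0.01,0,0.06],
  [-0.0275,0.0352,0.01,0,0.06],
  [-0.0275,0.0352,0.01,0,0.06],
  [-0.0275,0.0352,0.01,0,0.06],
  [-0.0275,0.0352,0.01,0,0.06],
  [-0.0275,0.0352,0.0,0,0.06],
  [0,0,0,0,0.06],
])

```text
clock: 1.65
position: [498.7, -132.8, 131.0]
ee_rot: [-0.052, 0.999, -0.0, 0.001]
contact_force: [-0.5, -0.4, 0.3]
gripper_width: 60.1
```

```bash
python3 go.py 495.5 -136 38 95.65
```

```text
t 1.6 pos [ 498.7 -132.8  131. ] phi 95.97 j6 -1.52 w 60.1 F [-0.5 -0.4  0.3] tilt 0.062
turn 0.3  then dx 3.5 dy -2.9 dz 93.0 mm
```

>>> drive_tool([
  [0.0035,-0.003,0,0.3,0.05],
  [0,0,0.02,0,0.05],
  [0,0,0.02,0,0.05],
  [0,0,0.02,0,0.05],
  [0,0,0.02,0,0.05],
  [0,0,0.013,0,0.05],
  [0,0,0,0,0.05],
])

```text
clock: 2.35
position: [490.1, -141.0, 36.7]
ee_rot: [-0.045, 0.999, 0.0, -0.003]
contact_force: [-0.1, -0.6, 0.0]
gripper_width: 50.0
```

```bash
python3 go.py 495.5 -136 38 95.65
python3 - <<'E'
from h import *
a,_=snap('top');b,_=snap('side')
A=cv2.resize(a[180:250,360:440],None,fx=5,fy=5);B=cv2.resize(b[140:220,330:430],None,fx=4.375,fy=4.375)
cv2.imwrite('pics/k1.png',np.hstack([A[:350,:],cv2.resize(B,(400,350))]))
E
```

```text
t 2.4 pos [ 490.1 -141.    36.7] phi 95.16 j6 -1.52 w 50.0 F [-0.1 -0.6  0. ] tilt 0.287
turn -0.5  then dx -5.9 dy 4.4 dz -1.3 mm
```

View pics/k1.png

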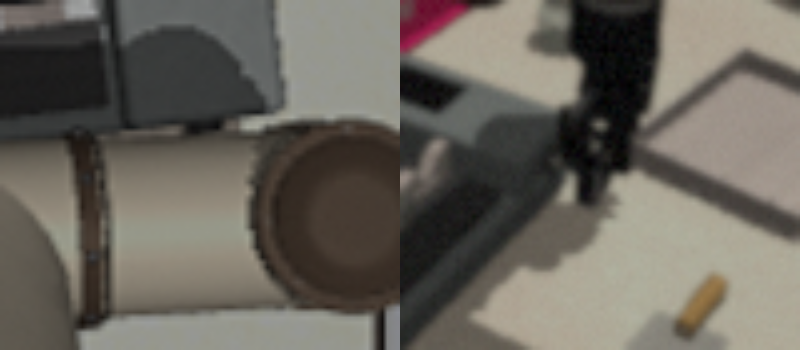

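>>> drive_tool([
  [0,0,0,0,0.05],
  [0,0,0,0,0.05],
  [0,0,0,0,0.05],
])

```text
clock: 2.75
position: [493.1, -139.7, 39.0]
ee_rot: [-0.046, 0.999, -0.0, 0.001]
contact_force: [0.4, 1.2, -1.5]
gripper_width: 49.7
```

```bash
python3 go.py 495.5 -136 38 95.65
```

```text
t 2.8 pos [ 493.1 -139.7   39. ] phi 95.32 j6 -1.52 w 49.7 F [ 0.4  1.2 -1.5] tilt 0.084
turn -0.3  then dx -2.8 dy 3.4 dz 1.0 mm
```

>>> drive_tool([
  [-0.003,0.003,0,0,0.05],
  [0,0,0,0,0.02],
  [0,0,0,0,0.01],
  [0,0,0,0,0.01],
  [0,0,0,0,0.01],
  [0,0,0,0,0.01],
  [0,0,0,0,0.01],
])

```text
clock: 3.45
position: [495.9, -133.6, 39.0]
ee_rot: [-0.047, 0.999, 0.001, 0.001]
contact_force: [-1.7, 15.6, 7.2]
gripper_width: 24.4
```

```bash
python3 go.py 495.5 -136 38 95.65
```

```text
t 3.5 pos [ 495.9 -133.6   39. ] phi 95.35 j6 -1.53 w 24.4 F [-1.7 15.6  7.2] tilt 0.176
turn -0.3  then dx 0.6 dy -2.3 dz 1.0 mm
```

>>> drive_tool([
  [0,0.002,0,0,0.01],
  [0.008,0,0,0,0.01],
  [0.01,0,0,0,0.01],
  [0.01,0,0,0,0.01],
  [0.01,0,0,0,0.01],
  [0.005,0,0,0,0.01],
  [0,0,0,0,0.01],
  [0,0,0,0,0.01],
  [0,0,0,0,0.01],
])

```text
clock: 4.35
position: [469.0, -136.3, 42.0]
ee_rot: [-0.049, 0.999, -0.001, 0.017]
contact_force: [17.9, 10.0, -3.6]
gripper_width: 23.6
```

```bash
python3 go.py 495.5 -136 38 95.65
```

```text
t 4.3 pos [ 469.  -136.3   42. ] phi 95.67 j6 -1.53 w 23.6 F [17.9 10.  -3.6] tilt 1.951
turn 0.0  then dx -26.4 dy -2.3 dz 4.0 mm
```

```bash
python3 - <<'E'
from h import *
b,_=snap('side')
cv2.imwrite('pics/k2.png',cv2.resize(b[140:220,330:430],None,fx=7,fy=7,interpolation=cv2.INTER_CUBIC))
E
python3 go.py
```

```text
t 4.4 pos [ 468.3 -136.3   42. ] phi 95.66 j6 -1.53 w 24.3 F [18.1  9.9 -2.7] tilt 1.874
```

View pics/k2.png

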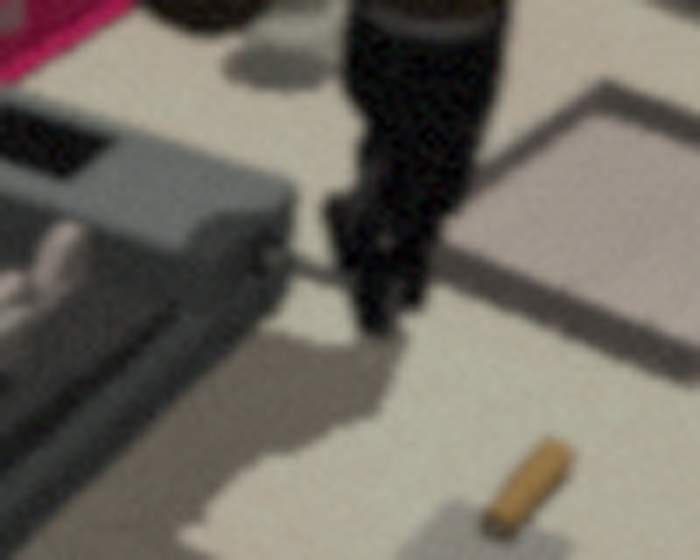

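>>> drive_tool([
  [0.006,0,0,0,0.01],
  [0.006,0,0,0,0.01],
  [0.004,0,0,0,0.01],
  [0,0,0,0,0.01],
  [0,0,0,0,0.01],
])

```text
clock: 4.9
position: [453.9, -137.8, 42.0]
ee_rot: [-0.05, 0.999, -0.001, 0.018]
contact_force: [19.9, 9.5, -2.5]
gripper_width: 23.8
```

```bash
python3 go.py 455.5 -136 38 95.65
```

```text
t 4.9 pos [ 453.9 -137.8   42. ] phi 95.68 j6 -1.52 w 23.8 F [19.9  9.5 -2.5] tilt 2.026
turn 0.0  then dx -1.8 dy 1.6 dz 4.0 mm
```

>>> drive_tool([
  [0,0,0,0,0.05],
  [0,0,0,0,0.05],
  [0,0,0,0,0.05],
  [0,0,-0.02,0,0.05],
  [0,0,-0.03,0,0.05],
  [0,0,-0.04,0,0.05],
  [0,0,-0.04,0,0.05],
  [0,-0.04,0,0,0.05],
  [0,-0.05,0,0,0.05],
  [0,-0.05,0,0,0.05],
  [0,-0.05,0,0,0.05],
  [0,0,0,0,0.05],
])

```text
clock: 6.1
position: [452.9, -333.9, 167.0]
ee_rot: [-0.043, 0.999, -0.0, -0.001]
contact_force: [0.3, 1.0, 0.1]
gripper_width: 50.1
```

```bash
python3 go.py
python3 - <<'E'
from meas import *
a,d=snap('top','top1.png');b,_=snap('side')
np.save('d1.npy',d)
z=cv2.medianBlur(cloud('top',d)[...,2].astype(np.float32),3)
print(meas(z>45,(385,420,206,245),60)); 
A=cv2.resize(a[180:260,360:440],None,fx=4.5,fy=4.5,interpolation=cv2.INTER_CUBIC);B=cv2.resize(b[140:220,330:410],None,fx=4.5,fy=4.5,interpolation=cv2.INTER_CUBIC)
cv2.imwrite('pics/k3.png',np.hstack([A,B]))
E
```

```text
t 6.1 pos [ 452.9 -333.9  167. ] phi 94.94 j6 -1.14 w 50.1 F [0.3 1.  0.1] tilt 0.112
{'cen': array([ 488.4, -136.5]), 'ang': np.float64(5.67), 'ext': array([25.4, 89.1]), 'mar': (array([ 488.6, -140.7]), array([25.3, 87.1]), 88.6), 'n': 164}
```

View pics/k3.png

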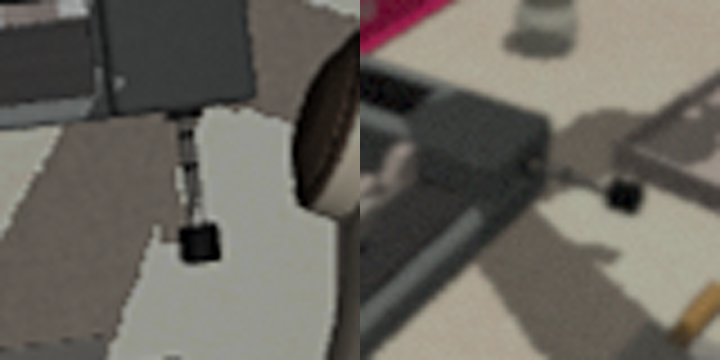

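```bash
python3 go.py 623 32.5 167 95.65
```

```text
t 6.2 pos [ 452.4 -330.1  167. ] phi 95.12 j6 -1.14 w 49.9 F [ 0.  -0.7  0.1] tilt 0.176
turn -0.5  then dx -205.5 dy 344.0 dz 0.0 mm
```

>>> drive_tool([
  [-0.0205,0.0344,0,-0.5,0.05],
  [-0.0205,0.0344,0,0,0.05],
  [-0.0205,0.0344,0,0,0.05],
  [-0.0205,0.0344,0,0,0.05],
  [-0.0205,0.0344,0,0,0.05],
  [-0.0205,0.0344,0,0,0.05],
  [-0.0205,0.0344,0,0,0.05],
  [-0.0205,0.0344,0,0,0.05],
  [-0.0205,0.0344,0,0,0.05],
  [-0.0205,0.0344,0,0,0.05],
  [0,0,0,0,0.05],
  [0,0,0,0,0.05],
  [0,0,0,0,0.05],
])

```text
clock: 7.5
position: [622.3, 33.7, 168.2]
ee_rot: [-0.051, 0.999, -0.0, -0.001]
contact_force: [-0.5, 0.7, -0.4]
gripper_width: 50.1
```

```bash
python3 go.py 623 32.5 65 95.65
```

```text
t 7.5 pos [622.3  33.7 168.2] phi 95.84 j6 -1.78 w 50.1 F [-0.5  0.7 -0.4] tilt 0.070
turn 0.2  then dx -0.6 dy -1.3 dz 103.2 mm
```

>>> drive_tool([
  [0,-0.001,0.03,0,0.05],
  [0,0,0.03,0,0.05],
  [0,0,0.02,0,0.05],
  [0,0,0.015,0,0.05],
  [0,0,0.008,0,0.05],
  [0,0,0,0,0.05],
  [0,0,0,0,0.01],
  [0,0,0,0,0.01],
  [0,0,0,0,0.01],
  [0,0,0,0,0.01],
  [0,0,0,0,0.01],
  [0,0,0,0,0.01],
])

```text
clock: 8.7
position: [624.3, 34.8, 67.1]
ee_rot: [-0.051, 0.999, 0.001, 0.002]
contact_force: [-1.2, 6.4, 2.9]
gripper_width: 21.2
```

```bash
python3 go.py 441 -285 68 95.65
```

```text
t 8.7 pos [624.3  34.8  67.1] phi 95.85 j6 -1.78 w 21.2 F [-1.2  6.4  2.9] tilt 0.235
turn 0.2  then dx 213.9 dy -300.2 dz -0.9 mm
```

>>> drive_tool([
  [0,0.001,-0.01,0,0.01],
  [0,0,-0.02,0,0.01],
  [0,0,-0.03,0,0.01],
  [0,0,-0.03,0,0.01],
  [0,0,-0.02,0,0.01],
  [0,0,0,0,0.01],
  [0,0,0,0,0.01],
])

```text
clock: 9.4
position: [622.9, 33.7, 175.3]
ee_rot: [-0.05, 0.999, 0.0, -0.0]
contact_force: [0.9, 0.2, -2.0]
gripper_width: 21.8
```

```bash
python3 - <<'E'
from meas import *
a,d=snap('side'); cv2.imwrite('pics/l1.png',cv2.resize(a[100:260,200:400],None,fx=3.5,fy=3.5,interpolation=cv2.INTER_CUBIC))
E
python3 go.py 441 -285 140 95.65
```

```text
t 9.4 pos [622.4  33.6 174.1] phi 95.79 j6 -1.78 w 21.8 F [ 0.4  0.8 -1.9] tilt 0.138
turn 0.1  then dx 211.9 dy -299.2 dz 34.1 mm
```

View pics/l1.png

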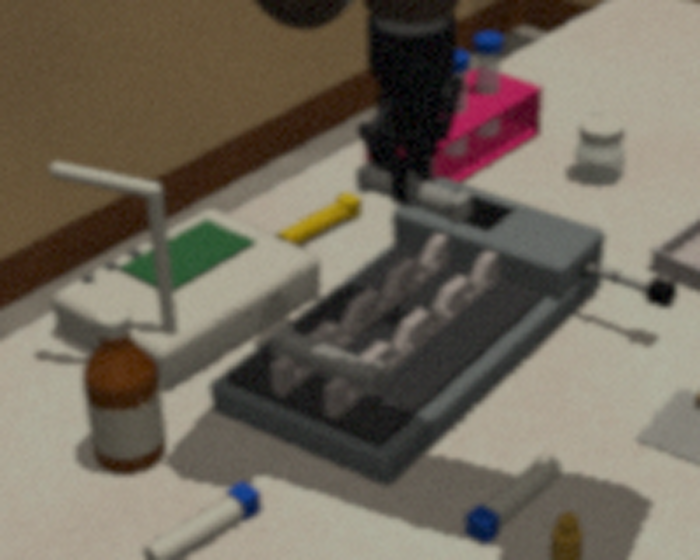

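>>> drive_tool([
  [0.0212,-0.0306,0,0,0.01],
  [0.0212,-0.0306,0,0,0.01],
  [0.0212,-0.0306,0,0,0.01],
  [0.0212,-0.0306,0,0,0.01],
  [0.0212,-0.0306,0,0,0.01],
  [0.0212,-0.0306,0,0,0.01],
  [0.0212,-0.0306,0,0,0.01],
  [0.0212,-0.0306,0,0,0.01],
  [0.0212,-0.0306,0,0,0.01],
  [0.0212,-0.0306,0,0,0.01],
  [0,0,0.03,5,0.01],
  [0,0,0.03,0,0.01],
  [0,0,0.03,0,0.01],
  [0,0,0.02,0,0.01],
  [0,0,0.01,0,0.01],
  [0,0,0.01,0,0.01],
  [0,0,0,0,0.01],
  [0,0,0,0,0.01],
])

```text
clock: 11.25
position: [444.1, -292.2, 45.7]
ee_rot: [-0.007, 1.0, -0.0, 0.0]
contact_force: [-0.4, 0.2, -1.6]
gripper_width: 22.0
```

```bash
python3 - <<'E'
from meas import *
a,d=snap('side'); cv2.imwrite('pics/l2.png',cv2.resize(a[100:240,350:510],None,fx=4.2,fy=4.2,interpolation=cv2.INTER_CUBIC))
E
python3 go.py 441 -292 9 90.65
```

```text
t 11.3 pos [ 444.4 -292.3   46.2] phi 90.85 j6 -1.28 w 21.6 F [ 0.4 -0.1 -1.9] tilt 0.105
turn 0.2  then dx 3.4 dy 0.4 dz 37.2 mm
```

View pics/l2.png

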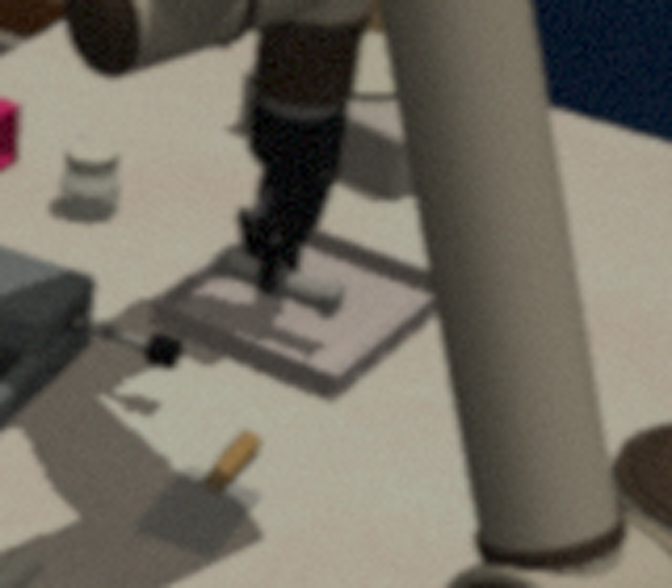

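Bar is held over the pan; lower to z≈9 and release.

>>> drive_tool([
  [0,0,0.015,0,0.01],
  [0,0,0.012,0,0.01],
  [0,0,0.006,0,0.01],
  [0,0,0.003,0,0.01],
  [0,0,0,0,0.01],
  [0,0,0,0,0.01],
])

```text
clock: 11.9
position: [444.0, -292.2, 9.6]
ee_rot: [-0.007, 1.0, -0.0, 0.0]
contact_force: [0.3, -0.3, -1.8]
gripper_width: 21.7
```

```bash
python3 go.py 612 163 170 95.65
```

```text
t 11.9 pos [ 444.  -292.2    9.6] phi 90.83 j6 -1.28 w 21.7 F [ 0.3 -0.3 -1.8] tilt 0.051
turn -4.8  then dx -212.0 dy 436.5 dz -160.4 mm
```

>>> drive_tool([
  [0,0,0.002,0,0.01],
  [0,0,0,0,0.01],
  [0,0,0,0,0.045],
  [0,0,0,0,0.045],
  [0,0,0,0,0.045],
  [0,0,-0.02,0,0.045],
  [0,0,-0.04,0,0.05],
  [0,0,-0.05,-4.8,0.05],
  [0,0,-0.05,0,0.05],
  [0,0,0,0,0.05],
])

```text
clock: 12.9
position: [448.0, -294.1, 175.0]
ee_rot: [-0.05, 0.999, -0.004, 0.007]
contact_force: [-0.1, -0.4, 0.1]
gripper_width: 49.9
```

>>> drive_tool([
  [-0.0212,0.0436,0,0,0.05],
  [-0.0212,0.0436,0,0,0.05],
  [-0.0212,0.0436,0,0,0.05],
  [-0.0212,0.0436,0,0,0.05],
  [-0.0212,0.0436,0,0,0.05],
  [-0.0212,0.0436,0,0,0.05],
  [-0.0212,0.0436,0,0,0.05],
  [-0.0212,0.0436,0,0,0.05],
  [-0.0212,0.0436,0,0,0.05],
  [-0.0212,0.0436,0,0,0.05],
  [0,0,0,0,0.05],
  [0,0,0,0,0.05],
  [0,0,0,0,0.05],
])

```text
clock: 14.2
position: [611.4, 161.9, 166.7]
ee_rot: [-0.049, 0.999, -0.0, -0.001]
contact_force: [-0.6, 0.0, 0.3]
gripper_width: 50.0
```

```bash
python3 go.py 612 162.5 65 95.65
python3 - <<'E'
from meas import *
b,_=snap('side'); cv2.imwrite('pics/l3.png',b)
E
```

```text
t 14.2 pos [611.4 161.9 166.7] phi 95.59 j6 -1.99 w 50.0 F [-0.6  0.   0.3] tilt 0.076
turn -0.1  then dx -0.7 dy 0.6 dz 101.7 mm
```

View pics/l3.png

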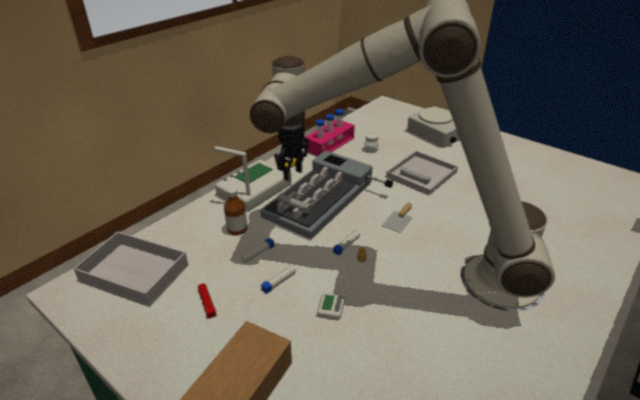

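Bar 0 lies in the pan (415,175). Descend on the second bar.

>>> drive_tool([
  [0,0,0.03,0,0.05],
  [0,0,0.03,0,0.05],
  [0,0,0.02,0,0.05],
  [0,0,0.014,0,0.05],
  [0,0,0.008,0,0.05],
  [0,0,0,0,0.05],
  [0,0,0,0,0.01],
  [0,0,0,0,0.01],
  [0,0,0,0,0.01],
  [0,0,0,0,0.01],
  [0,0,0,0,0.01],
  [0,0,-0.01,0,0.01],
  [0,0,-0.02,0,0.01],
  [0,0,-0.03,0,0.01],
  [0,0,-0.03,0,0.01],
  [0,0,-0.02,0,0.01],
  [0,0,0,0,0.01],
  [0,0,0,0,0.01],
])

```text
clock: 16.05
position: [611.2, 162.1, 174.9]
ee_rot: [-0.049, 0.999, 0.0, -0.001]
contact_force: [-0.2, 0.7, -2.1]
gripper_width: 21.7
```

```bash
python3 go.py 442 -378 90 90.8
```

```text
t 16.1 pos [611.2 162.1 174.9] phi 95.58 j6 -1.99 w 21.7 F [-0.2  0.7 -2.1] tilt 0.062
turn 4.8  then dx 176.7 dy -537.7 dz 84.9 mm
```

>>> drive_tool([
  [0,0,0,4.8,0.01],
  [0.0147,-0.0448,0,0,0.01],
  [0.0147,-0.0448,0,0,0.01],
  [0.0147,-0.0448,0,0,0.01],
  [0.0147,-0.0448,0,0,0.01],
  [0.0147,-0.0448,0,0,0.01],
  [0.0147,-0.0448,0,0,0.01],
  [0.0147,-0.0448,0,0,0.01],
  [0.0147,-0.0448,0,0,0.01],
  [0.0147,-0.0448,0,0,0.01],
  [0.0147,-0.0448,0,0,0.01],
  [0.0147,-0.0448,0,0,0.01],
  [0.0147,-0.0448,0,0,0.01],
  [0,0,0.03,0,0.01],
  [0,0,0.03,0,0.01],
  [0,0,0.03,0,0.01],
  [0,0,0,0,0.01],
  [0,0,0,0,0.01],
])

```text
clock: 17.85
position: [442.5, -377.4, 84.3]
ee_rot: [-0.007, 1.0, 0.0, -0.002]
contact_force: [1.1, 0.7, -2.0]
gripper_width: 22.0
```

```bash
python3 go.py 442 -378 8 90.8
```

```text
t 17.9 pos [ 442.5 -377.4   84.3] phi 90.84 j6 -1.13 w 22.0 F [ 1.1  0.7 -2. ] tilt 0.189
turn 0.0  then dx 0.5 dy -0.6 dz 76.3 mm
```

>>> drive_tool([
  [0,0,0.03,0,0.01],
  [0,0,0.025,0,0.01],
  [0,0,0.013,0,0.01],
  [0,0,0.006,0,0.01],
  [0,0,0.002,0,0.01],
  [0,0,0,0,0.01],
  [0,0,0,0,0.01],
  [0,0,0,0,0.045],
  [0,0,0,0,0.045],
  [0,0,0,0,0.045],
  [0,0,-0.02,0,0.045],
  [0,0,-0.04,0,0.06],
  [0,0,-0.05,0,0.06],
  [0,0,-0.05,0,0.06],
  [0,0,0,0,0.06],
])

```text
clock: 19.35
position: [447.2, -380.2, 178.1]
ee_rot: [-0.008, 1.0, -0.005, 0.007]
contact_force: [0.3, -1.4, 0.5]
gripper_width: 59.8
```

```bash
cat > tubes.py <<'E'
from meas import *
def tubes(tag=None):
    im,d=snap('top',tag and tag+'.png'); z=cv2.medianBlur(cloud('top',d)[...,2].astype(np.float32),3)
    hsv=cv2.cvtColor(im,cv2.COLOR_BGR2HSV); m=cv2.inRange(hsv,(105,120,40),(125,255,255))
    n,l,st,ce=cv2.connectedComponentsWithStats(m)
    for i in range(1,n):
        if st[i,4]<15 or ce[i][1]<125: continue
        u,v=ce[i]; zc=np.median(z[l==i]); b=(max(0,int(u)-55),int(u)+55,max(0,int(v)-55),int(v)+55)
        # barrel: bright low saturation raised pixels near the cap
        ax_z=12 if zc<45 else 74
        mm=((z>ax_z)&(z<ax_z+26)) if ax_z==74 else ((z>9)&(z<34))
        n2,l2,s2,c2=cv2.connectedComponentsWithStats(mm.astype(np.uint8))
        k=l2[int(round(v)),int(round(u))]
        if k==0: print('cap',ce[i],zc,'no blob');continue
        vv,uu=np.where(l2==k); P=ray('top',np.c_[uu,vv],ax_z+3)[:,:2]; cap=ray('top',ce[i],ax_z+3)[0,:2]
        w,V=np.linalg.eigh(np.cov((P-P.mean(0)).T)); a=V[:,1]*np.sign((cap-P.mean(0))@V[:,1])
        nn=np.array([-a[1],a[0]]); s=(P-P.mean(0))@a; t=(P-P.mean(0))@nn
        c=P.mean(0)+a*(s.max()+s.min())/2+nn*(t.max()+t.min())/2; mid=c-10*a; mid2=cap-55*a
        print('cap px',ce[i].round(0),'zc %.0f'%zc,'mid',mid.round(1),'by cap',mid2.round(1),'axis deg %.1f'%np.degrees(np.arctan2(a[1],a[0])),'len %.0f wid %.0f'%(np.ptp(s),np.ptp(t)))
if __name__=='__main__': tubes(sys.argv[1] if len(sys.argv)>1 else None)
E
python3 go.py; python3 tubes.py top2
python3 - <<'E'
import cv2
a=cv2.imread('pics/top2.png'); cv2.imwrite('pics/top2c.png',cv2.resize(a[120:300,190:530],None,fx=2.3,fy=2.3,interpolation=cv2.INTER_CUBIC))
E
```

```text
t 19.4 pos [ 447.2 -380.2  178.1] phi 90.92 j6 -1.13 w 59.8 F [ 0.3 -1.4  0.5] tilt 0.991
cap px [251. 191.] zc 24 mid [593.2 353.6] by cap [593.  351.8] axis deg -94.4 len 112 wid 24
cap px [205. 233.] zc 24 mid [465.6 377.5] by cap [464.  376.9] axis deg 85.3 len 109 wid 24
cap px [288. 250.] zc 25 mid [415.5 139.8] by cap [413.9 138.4] axis deg 90.6 len 108 wid 24
```

View pics/top2c.png

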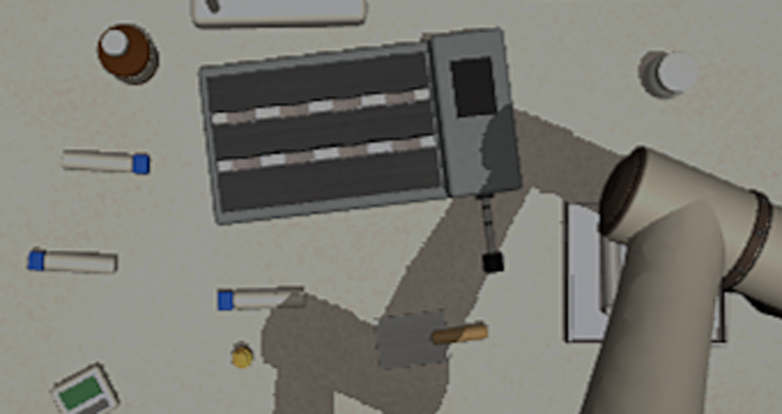

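>>> drive_tool([
  [0,0,0,-8.2,0.05],
  [0,0,0,-8.2,0.05],
  [0,0,0,-8.2,0.05],
  [0,0,0,-8.2,0.05],
  [0,0,0,-8.2,0.05],
  [0,0,0,-8.2,0.05],
  [0,0,0,-8.2,0.05],
  [0,0,0,-8.2,0.05],
  [0,0,0,-8.2,0.05],
  [0,0,0,-8.2,0.05],
  [0,0,0,-7.7,0.05],
  [0,0,0,0,0.05],
  [0,0,0,0,0.05],
])

```text
clock: 20.7
position: [442.8, -377.3, 168.5]
ee_rot: [0.709, -0.705, -0.001, 0.0]
contact_force: [-0.2, -0.0, -0.5]
gripper_width: 50.1
```

```bash
python3 go.py 414 140 150 180.6
```

```text
t 20.7 pos [ 442.8 -377.3  168.5] phi -179.64 j6 0.43 w 50.1 F [-0.2 -0.  -0.5] tilt 0.092
turn -0.2  then dx -517.5 dy 23.4 dz 18.5 mm
```

>>> drive_tool([
  [-0.047,0.0021,0,0,0.05],
  [-0.047,0.0021,0,0,0.05],
  [-0.047,0.0021,0,0,0.05],
  [-0.047,0.0021,0,0,0.05],
  [-0.047,0.0021,0,0,0.05],
  [-0.047,0.0021,0,0,0.05],
  [-0.047,0.0021,0,0,0.05],
  [-0.047,0.0021,0,0,0.05],
  [-0.047,0.0021,0.01,0,0.05],
  [-0.047,0.0021,0.02,0,0.05],
  [-0.047,0.0021,0.02,0,0.05],
  [0,0,0.02,0,0.05],
  [0,0,0,0,0.05],
  [0,0,0,0,0.05],
  [0,0,0,0,0.05],
])

```text
clock: 22.2
position: [416.1, 136.8, 101.1]
ee_rot: [0.71, -0.705, 0.0, -0.001]
contact_force: [0.2, 0.5, -0.9]
gripper_width: 50.1
```

```bash
python3 go.py 414 140 4 180.6;  python3 - <<'E'
from meas import *
b,_=snap('side'); cv2.imwrite('pics/l4.png',cv2.resize(b[180:300,280:440],None,fx=4.5,fy=4.5,interpolation=cv2.INTER_CUBIC))
E
```

```text
t 22.2 pos [416.1 136.8 101.1] phi -179.59 j6 -0.68 w 50.1 F [ 0.2  0.5 -0.9] tilt 0.091
turn -0.2  then dx -3.3 dy 2.1 dz 97.1 mm
```

View pics/l4.png

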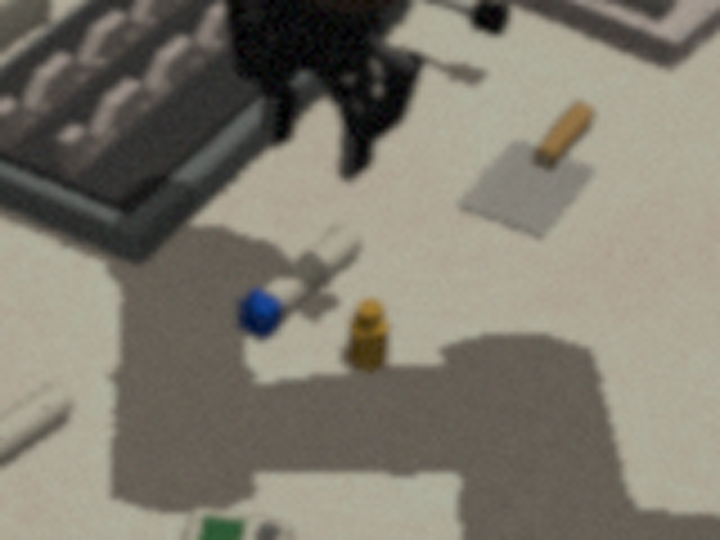

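>>> drive_tool([
  [-0.003,0.001,0.03,0,0.05],
  [0,0,0.03,0,0.05],
  [0,0,0.02,0,0.05],
  [0,0,0.01,0,0.05],
  [0,0,0.006,0,0.05],
  [0,0,0,0,0.05],
  [0,0,0,0,0.01],
  [0,0,0,0,0.01],
  [0,0,0,0,0.01],
  [0,0,0,0,0.01],
  [0,0,0,0,0.01],
])

```text
clock: 23.35
position: [415.2, 140.7, 5.4]
ee_rot: [0.711, -0.704, 0.0, -0.001]
contact_force: [-0.3, -0.2, 6.6]
gripper_width: 21.7
```

```bash
python3 go.py 414 140 170 180.6
```

```text
t 23.4 pos [415.2 140.7   5.4] phi -179.44 j6 -0.69 w 21.7 F [-0.3 -0.2  6.6] tilt 0.132
turn -0.0  then dx 0.6 dy 1.2 dz -164.6 mm
```

>>> drive_tool([
  [0,0,-0.02,0,0.01],
  [0,0,-0.04,0,0.01],
  [0,0,-0.05,0,0.01],
  [0,0,-0.05,0,0.01],
  [0,0,0,8.5,0.01],
  [0,0,0,8.5,0.01],
  [0,0,0,8.5,0.01],
  [0,0,0,8.5,0.01],
  [0,0,0,8.5,0.01],
  [0,0,0,8.5,0.01],
  [0,0,0,8.5,0.01],
  [0,0,0,8.5,0.01],
  [0,0,0,8.5,0.01],
  [0,0,0,8.4,0.01],
  [0,0,0,0,0.01],
  [0,0,0,0,0.01],
])

```text
clock: 24.95
position: [414.3, 140.2, 164.4]
ee_rot: [-0.051, 0.999, 0.0, 0.0]
contact_force: [-0.1, 0.1, -0.8]
gripper_width: 21.9
```

```bash
python3 go.py 624 33.5 150 95.65
```

```text
t 24.9 pos [414.3 140.2 164.4] phi 95.80 j6 -2.17 w 21.9 F [-0.1  0.1 -0.8] tilt 0.025
turn 0.1  then dx -198.2 dy -126.8 dz 14.4 mm
```

>>> drive_tool([
  [-0.033,-0.0211,0,0,0.01],
  [-0.033,-0.0211,0,0,0.01],
  [-0.033,-0.0211,0,0,0.01],
  [-0.033,-0.0211,0,0,0.01],
  [-0.033,-0.0211,0,0,0.01],
  [-0.033,-0.0211,0.02,0,0.01],
  [0,0,0.03,0,0.01],
  [0,0,0.02,0,0.01],
  [0,0,0,0,0.01],
  [0,0,0,0,0.01],
  [0,0,0,0,0.01],
])

```text
clock: 26.05
position: [625.0, 34.1, 96.0]
ee_rot: [-0.05, 0.999, 0.0, 0.002]
contact_force: [-0.5, 0.1, -0.5]
gripper_width: 21.9
```

```bash
python3 go.py 624 33.5 68 95.65;  python3 - <<'E'
from meas import *
b,_=snap('side'); cv2.imwrite('pics/l5.png',cv2.resize(b[140:260,240:400],None,fx=4.5,fy=4.5,interpolation=cv2.INTER_CUBIC))
E
```

```text
t 26.1 pos [625.   34.1  96. ] phi 95.72 j6 -1.78 w 21.9 F [-0.5  0.1 -0.5] tilt 0.182
turn 0.1  then dx 1.0 dy -0.5 dz 28.0 mm
```

View pics/l5.png

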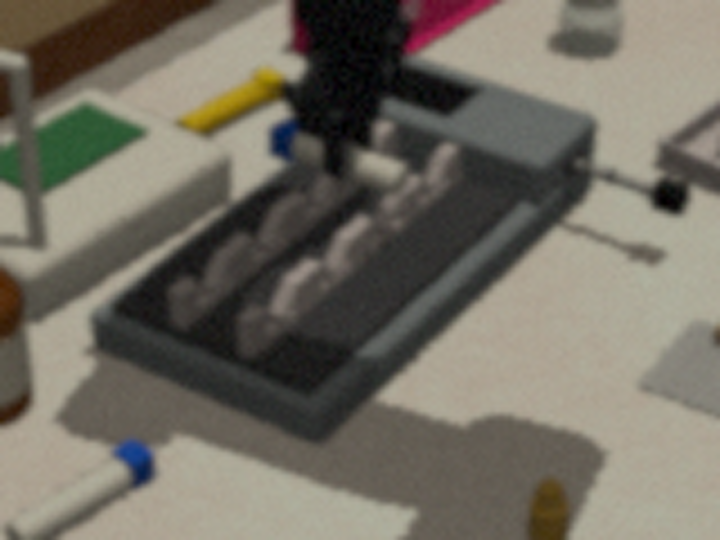

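Lower, release, rise, and step aside to the right to look.

>>> drive_tool([
  [0,0,0.015,0,0.01],
  [0,0,0.008,0,0.01],
  [0,0,0.004,0,0.01],
  [0,0,0,0,0.01],
  [0,0,0,0,0.01],
  [0,0,0,0,0.045],
  [0,0,0,0,0.045],
  [0,0,0,0,0.045],
  [0,0,-0.01,0,0.045],
  [0,0,-0.02,0,0.045],
  [0,0,-0.04,0,0.045],
  [0,0,-0.04,0,0.05],
  [0.04,-0.02,0,0,0.05],
  [0.045,-0.02,0,0,0.05],
  [0.045,-0.02,0,0,0.05],
  [0.045,-0.02,0,0,0.05],
  [0,-0.04,0,0,0.05],
  [0,-0.04,0,0,0.05],
  [0,0,0,0,0.05],
  [0,0,0,0,0.05],
])

```text
clock: 28.1
position: [465.4, -143.6, 177.7]
ee_rot: [-0.048, 0.999, 0.0, 0.0]
contact_force: [0.0, -0.9, -0.5]
gripper_width: 49.7
```

```bash
python3 tubes.py top3; python3 go.py
python3 - <<'E'
import cv2
a=cv2.imread('pics/top3.png'); cv2.imwrite('pics/top3c.png',cv2.resize(a[120:300,190:530],None,fx=2.3,fy=2.3,interpolation=cv2.INTER_CUBIC))
E
```

```text
cap px [339. 156.] zc 85 mid [624.4  35.6] by cap [623.4  45.5] axis deg -6.8 len 109 wid 83
cap px [251. 191.] zc 21 mid [593.3 353.6] by cap [592.7 351.8] axis deg -94.1 len 112 wid 24
cap px [205. 233.] zc 23 mid [465.5 376.5] by cap [464.3 376.9] axis deg 85.5 len 111 wid 24
t 28.1 pos [ 465.4 -142.9  177.6] phi 95.58 j6 -1.51 w 50.0 F [-0.3 -0.2  0.4] tilt 0.031
```

View pics/top3c.png

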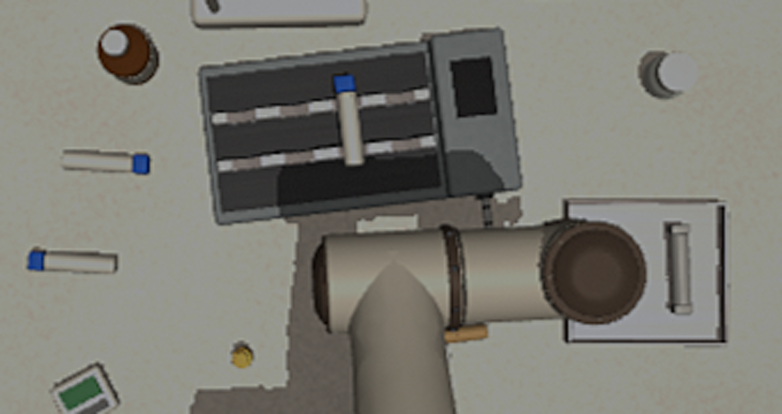

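>>> drive_tool([
  [0,0,0,-8,0.05],
  [0,0,0,-8,0.05],
  [0,0,0,-8,0.05],
  [0,0,0,-8,0.05],
  [0,0,0,-8,0.05],
  [0,0,0,-8,0.05],
  [0,0,0,-8,0.05],
  [0,0,0,-8,0.05],
  [0,0,0,-8,0.05],
  [0,0,0,-8,0.05],
  [0,0,0,0,0.05],
  [0,0,0,0,0.05],
  [0,0,0,0,0.05],
])

```text
clock: 29.45
position: [465.6, -142.3, 177.3]
ee_rot: [-0.679, 0.734, -0.0, 0.0]
contact_force: [-0.1, 0.3, 0.4]
gripper_width: 49.8
```

```bash
sed -i 's/(z>ax_z)&(z<ax_z+26)/(z>79)\&(z<100)/' tubes.py; python3 tubes.py; python3 go.py 593 353.5 170 175.8
```

```text
cap px [339. 156.] zc 85 mid [624.   34.1] by cap [623.2  33.4] axis deg 6.1 len 111 wid 24
cap px [251. 191.] zc 24 mid [593.2 353.6] by cap [593.  351.8] axis deg -94.4 len 112 wid 24
cap px [205. 233.] zc 24 mid [465.6 377.5] by cap [464.  376.9] axis deg 85.3 len 109 wid 24
t 29.5 pos [ 465.5 -142.4  177.2] phi 175.58 j6 -0.11 w 50.0 F [0.9 1.2 0.1] tilt 0.001
turn -0.2  then dx -503.9 dy -90.8 dz 7.2 mm
```

>>> drive_tool([
  [-0.0458,-0.0083,0,0,0.05],
  [-0.0458,-0.0083,0,0,0.05],
  [-0.0458,-0.0083,0,0,0.05],
  [-0.0458,-0.0083,0,0,0.05],
  [-0.0458,-0.0083,0,0,0.05],
  [-0.0458,-0.0083,0,0,0.05],
  [-0.0458,-0.0083,0,0,0.05],
  [-0.0458,-0.0083,0,0,0.05],
  [-0.0458,-0.0083,0,0,0.05],
  [-0.0458,-0.0083,0,0,0.05],
  [-0.0458,-0.0083,0,0,0.05],
  [0,0,0.04,0,0.05],
  [0,0,0.04,0,0.05],
  [0,0,0,0,0.05],
  [0,0,0,0,0.05],
  [0,0,0,0,0.05],
])

```text
clock: 31.1
position: [596.5, 353.3, 100.1]
ee_rot: [-0.68, 0.734, -0.0, 0.002]
contact_force: [0.2, 0.4, 0.1]
gripper_width: 50.1
```

```bash
python3 go.py 593 353.5 5 175.8;  python3 - <<'E'
from meas import *
b,_=snap('side'); cv2.imwrite('pics/l6.png',cv2.resize(b[170:300,190:350],None,fx=4.5,fy=4.5,interpolation=cv2.INTER_CUBIC))
E
```

```text
t 31.1 pos [596.5 353.3 100.1] phi 175.63 j6 -0.84 w 50.1 F [0.2 0.4 0.1] tilt 0.274
turn -0.2  then dx 0.1 dy 3.5 dz 95.1 mm
```

View pics/l6.png

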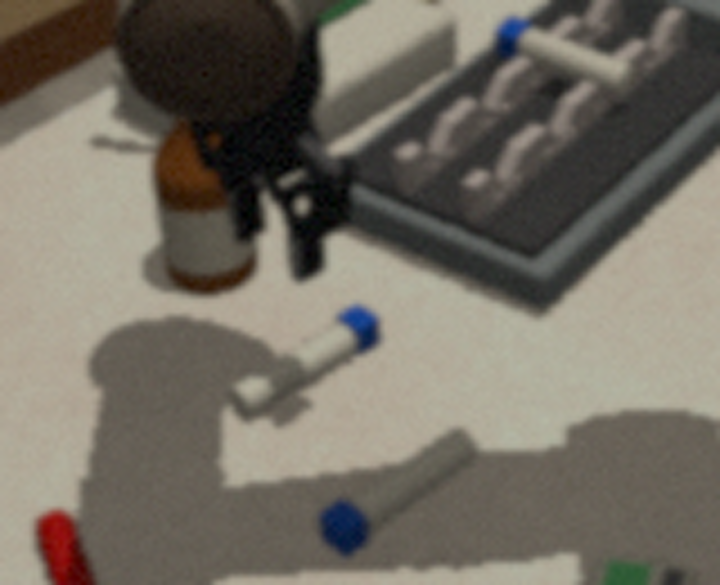

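>>> drive_tool([
  [0,0.002,0.03,0,0.05],
  [0,0,0.03,0,0.05],
  [0,0,0.02,0,0.05],
  [0,0,0.01,0,0.05],
  [0,0,0.005,0,0.05],
  [0,0,0,0,0.05],
  [0,0,0,0,0.01],
  [0,0,0,0,0.01],
  [0,0,0,0,0.01],
  [0,0,0,0,0.01],
  [0,0,0,0,0.01],
])

```text
clock: 32.25
position: [593.8, 353.5, 4.0]
ee_rot: [-0.68, 0.733, -0.0, 0.001]
contact_force: [-0.8, -0.2, 5.8]
gripper_width: 21.8
```

```bash
python3 go.py 593 353.5 5 175.8
```

```text
t 32.2 pos [593.8 353.5   4. ] phi 175.66 j6 -0.85 w 21.8 F [-0.8 -0.2  5.8] tilt 0.163
turn -0.1  then dx 0.0 dy 0.8 dz -1.0 mm
```

>>> drive_tool([
  [0,0,-0.02,0,0.01],
  [0,0,-0.04,0,0.01],
  [0,0,-0.05,0,0.01],
  [0,0,-0.05,0,0.01],
  [0,0,0,8,0.01],
  [0,0,0,8,0.01],
  [0,0,0,8,0.01],
  [0,0,0,8,0.01],
  [0,0,0,8,0.01],
  [0,0,0,8,0.01],
  [0,0,0,8,0.01],
  [0,0,0,8,0.01],
  [0,0,0,8,0.01],
  [0,0,0,8,0.01],
  [0,0,0,0,0.01],
  [0,0,0,0,0.01],
  [0,0,0,0,0.01],
])

```text
clock: 33.95
position: [592.8, 352.7, 162.0]
ee_rot: [-0.05, 0.999, -0.0, -0.0]
contact_force: [-0.2, -0.2, 0.2]
gripper_width: 21.6
```

```bash
python3 go.py 617.5 98 150 95.65
```

```text
t 34.0 pos [592.8 352.7 162. ] phi 95.74 j6 -2.24 w 21.6 F [-0.2 -0.2  0.2] tilt 0.018
turn 0.1  then dx 0.5 dy -255.9 dz 12.0 mm
```

>>> drive_tool([
  [0,-0.0426,0,0,0.01],
  [0,-0.0426,0,0,0.01],
  [0,-0.0426,0,0,0.01],
  [0,-0.0426,0,0,0.01],
  [0,-0.0426,0,0,0.01],
  [0,-0.0426,0.02,0,0.01],
  [0,0,0.03,0,0.01],
  [0,0,0.015,0,0.01],
  [0,0,0,0,0.01],
  [0,0,0,0,0.01],
  [0,0,0,0,0.01],
])

```text
clock: 35.05
position: [618.9, 99.1, 98.6]
ee_rot: [-0.05, 0.999, 0.0, 0.001]
contact_force: [0.1, 0.3, -0.5]
gripper_width: 22.1
```

```bash
python3 go.py 617.5 98 67 95.65;  python3 - <<'E'
from meas import *
b,_=snap('side'); cv2.imwrite('pics/l7.png',cv2.resize(b[140:260,240:400],None,fx=4.5,fy=4.5,interpolation=cv2.INTER_CUBIC))
E
```

```text
t 35.0 pos [618.9  99.1  98.6] phi 95.70 j6 -1.89 w 22.1 F [ 0.1  0.3 -0.5] tilt 0.156
turn 0.1  then dx 1.5 dy -0.9 dz 31.6 mm
```

View pics/l7.png

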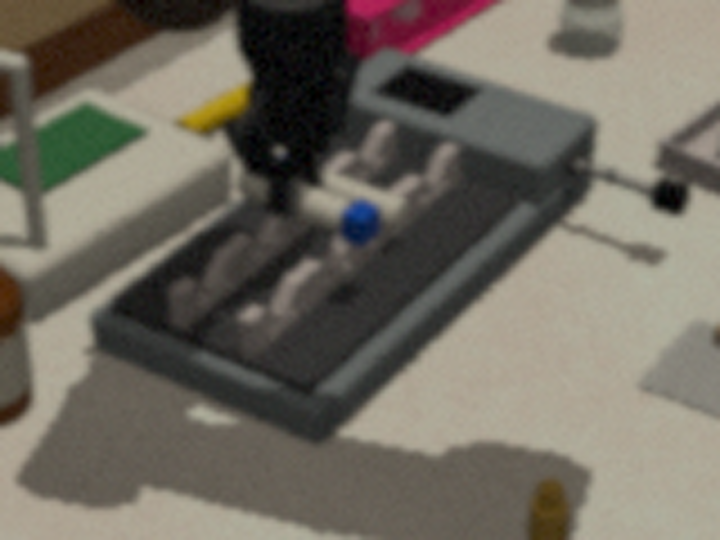

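>>> drive_tool([
  [0,-0.001,0.015,0,0.01],
  [0,0,0.01,0,0.01],
  [0,0,0.006,0,0.01],
  [0,0,0,0,0.01],
  [0,0,0,0,0.01],
  [0,0,0,0,0.045],
  [0,0,0,0,0.045],
  [0,0,0,0,0.045],
  [0,0,-0.01,0,0.045],
  [0,0,-0.02,0,0.045],
  [0,0,-0.04,0,0.045],
  [0,0,-0.04,0,0.05],
  [0.04,-0.02,0,0,0.05],
  [0.045,-0.02,0,0,0.05],
  [0.045,-0.02,0,0,0.05],
  [0.045,-0.02,0,0,0.05],
  [0,-0.04,0,0,0.05],
  [0,-0.04,0,0,0.05],
  [0,0,0,0,0.05],
  [0,0,0,0,0.05],
])

```text
clock: 37.1
position: [459.6, -79.9, 176.8]
ee_rot: [-0.048, 0.999, 0.0, 0.001]
contact_force: [-0.0, 0.2, -0.7]
gripper_width: 50.0
```

```bash
python3 tubes.py top4; python3 go.py
python3 - <<'E'
import cv2
a=cv2.imread('pics/top4.png'); cv2.imwrite('pics/top4c.png',cv2.resize(a[120:300,190:530],None,fx=2.3,fy=2.3,interpolation=cv2.INTER_CUBIC))
E
```

```text
cap px [339. 156.] zc 85 mid [624.   34.6] by cap [623.2  33.8] axis deg 5.5 len 111 wid 23
cap px [321. 197.] zc 85 mid [618.9  99.6] by cap [618.   98.3] axis deg -174.7 len 108 wid 24
cap px [205. 233.] zc 24 mid [465.7 376.4] by cap [464.  376.9] axis deg 85.2 len 111 wid 24
t 37.1 pos [459.7 -79.1 176.7] phi 95.58 j6 -1.65 w 50.0 F [ 0.4 -0.1 -0.5] tilt 0.045
```

View pics/top4c.png

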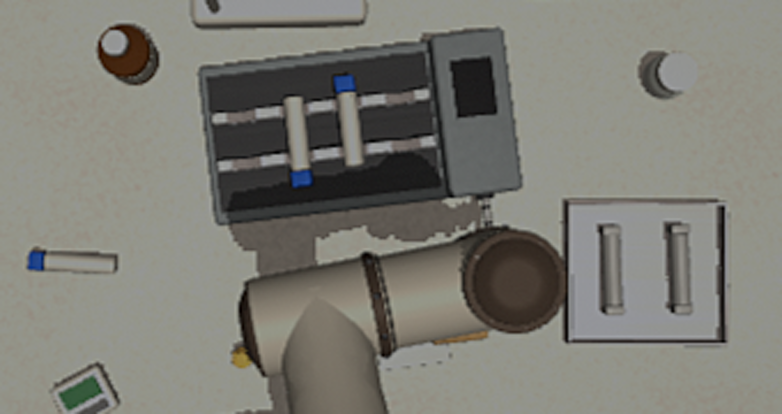

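>>> drive_tool([
  [0,0,0,-8,0.05],
  [0,0,0,-8,0.05],
  [0,0,0,-8,0.05],
  [0,0,0,-8,0.05],
  [0,0,0,-8,0.05],
  [0,0,0,-8,0.05],
  [0,0,0,-8,0.05],
  [0,0,0,-8,0.05],
  [0,0,0,-8,0.05],
  [0,0,0,-7.6,0.05],
  [0,0,0,0,0.05],
  [0,0,0,0,0.05],
  [0,0,0,0,0.05],
])

```text
clock: 38.45
position: [459.7, -78.5, 176.2]
ee_rot: [-0.677, 0.736, -0.0, 0.0]
contact_force: [0.5, -0.2, -0.4]
gripper_width: 49.6
```

```bash
python3 go.py 465.5 377 170 175.2
```

```text
t 38.5 pos [459.7 -78.5 176.2] phi 175.17 j6 -0.26 w 49.6 F [ 0.5 -0.2 -0.4] tilt 0.003
turn -0.0  then dx -454.4 dy 32.3 dz 6.2 mm
```

>>> drive_tool([
  [-0.0454,0.0032,0,0,0.05],
  [-0.0454,0.0032,0,0,0.05],
  [-0.0454,0.0032,0,0,0.05],
  [-0.0454,0.0032,0,0,0.05],
  [-0.0454,0.0032,0,0,0.05],
  [-0.0454,0.0032,0,0,0.05],
  [-0.0454,0.0032,0,0,0.05],
  [-0.0454,0.0032,0,0,0.05],
  [-0.0454,0.0032,0,0,0.05],
  [-0.0454,0.0032,0,0,0.05],
  [0,0,0.04,0,0.05],
  [0,0,0.04,0,0.05],
  [0,0,0,0,0.05],
  [0,0,0,0,0.05],
  [0,0,0,0,0.05],
])

```text
clock: 39.95
position: [466.8, 377.2, 98.7]
ee_rot: [-0.677, 0.736, 0.0, 0.002]
contact_force: [-0.0, 0.3, 0.1]
gripper_width: 50.0
```

```bash
python3 go.py 465.5 377 5 175.2;  python3 - <<'E'
from meas import *
b,_=snap('side'); cv2.imwrite('pics/l8.png',cv2.resize(b[190:320,200:360],None,fx=4.5,fy=4.5,interpolation=cv2.INTER_CUBIC))
E
```

```text
t 40.0 pos [466.8 377.2  98.7] phi 175.23 j6 -1.03 w 50.0 F [-0.   0.3  0.1] tilt 0.248
turn 0.0  then dx 0.3 dy 1.3 dz 93.7 mm
```

View pics/l8.png

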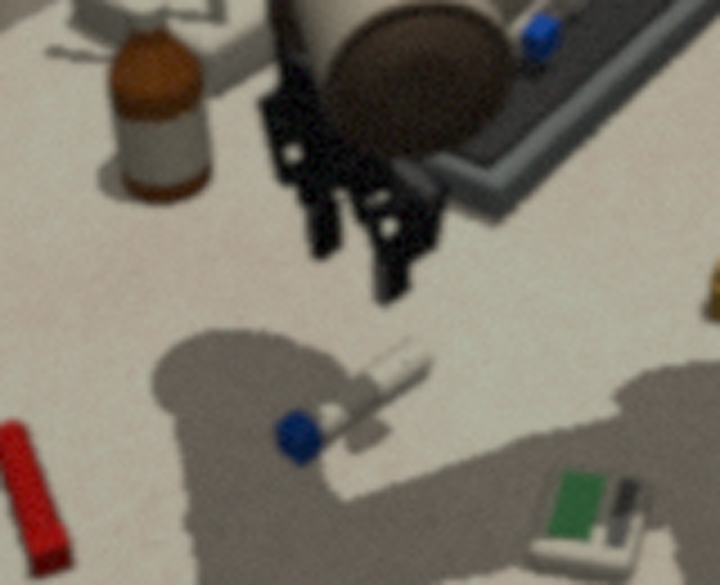

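>>> drive_tool([
  [0,0.001,0.03,0,0.05],
  [0,0,0.03,0,0.05],
  [0,0,0.02,0,0.05],
  [0,0,0.01,0,0.05],
  [0,0,0.004,0,0.05],
  [0,0,0,0,0.05],
  [0,0,0,0,0.01],
  [0,0,0,0,0.01],
  [0,0,0,0,0.01],
  [0,0,0,0,0.01],
  [0,0,0,0,0.01],
])

```text
clock: 41.1
position: [465.2, 376.9, 3.8]
ee_rot: [-0.677, 0.736, 0.0, 0.001]
contact_force: [-1.1, 0.2, 6.2]
gripper_width: 22.0
```

```bash
python3 go.py 465.5 377 5 175.2
```

```text
t 41.1 pos [465.2 376.9   3.8] phi 175.26 j6 -1.03 w 22.0 F [-1.1  0.2  6.2] tilt 0.147
turn 0.1  then dx -0.1 dy -0.3 dz -1.2 mm
```

>>> drive_tool([
  [0,0,-0.02,0,0.01],
  [0,0,-0.04,0,0.01],
  [0,0,-0.05,0,0.01],
  [0,0,-0.05,0,0.01],
  [0,0,0,8,0.01],
  [0,0,0,8,0.01],
  [0,0,0,8,0.01],
  [0,0,0,8,0.01],
  [0,0,0,8,0.01],
  [0,0,0,8,0.01],
  [0,0,0,8,0.01],
  [0,0,0,8,0.01],
  [0,0,0,8,0.01],
  [0,0,0,7.6,0.01],
  [0,0,0,0,0.01],
  [0,0,0,0,0.01],
  [0,0,0,0,0.01],
])

```text
clock: 42.8
position: [464.4, 376.1, 162.2]
ee_rot: [-0.05, 0.999, 0.0, -0.0]
contact_force: [1.2, -0.6, 0.5]
gripper_width: 22.0
```

```bash
python3 go.py 611.5 163.5 150 95.65
```

```text
t 42.8 pos [464.4 376.1 162.2] phi 95.73 j6 -2.42 w 22.0 F [ 1.2 -0.6  0.5] tilt 0.007
turn 0.1  then dx -125.4 dy -226.1 dz 12.2 mm
```

>>> drive_tool([
  [-0.0209,-0.0377,0,0,0.01],
  [-0.0209,-0.0377,0,0,0.01],
  [-0.0209,-0.0377,0,0,0.01],
  [-0.0209,-0.0377,0,0,0.01],
  [-0.0209,-0.0377,0,0,0.01],
  [-0.0209,-0.0377,0.02,0,0.01],
  [0,0,0.03,0,0.01],
  [0,0,0.015,0,0.01],
  [0,0,0,0,0.01],
  [0,0,0,0,0.01],
  [0,0,0,0,0.01],
])

```text
clock: 43.9
position: [612.3, 164.1, 98.7]
ee_rot: [-0.05, 0.999, 0.0, 0.001]
contact_force: [-0.3, -0.9, -0.0]
gripper_width: 21.7
```

```bash
python3 go.py 611.5 163.5 67 95.65;  python3 - <<'E'
from meas import *
b,_=snap('side'); cv2.imwrite('pics/l9.png',cv2.resize(b[140:260,240:400],None,fx=4.5,fy=4.5,interpolation=cv2.INTER_CUBIC))
E
```

```text
t 43.9 pos [612.3 164.1  98.7] phi 95.70 j6 -1.99 w 21.7 F [-0.3 -0.9 -0. ] tilt 0.161
turn 0.1  then dx 0.9 dy -0.5 dz 31.7 mm
```

View pics/l9.png

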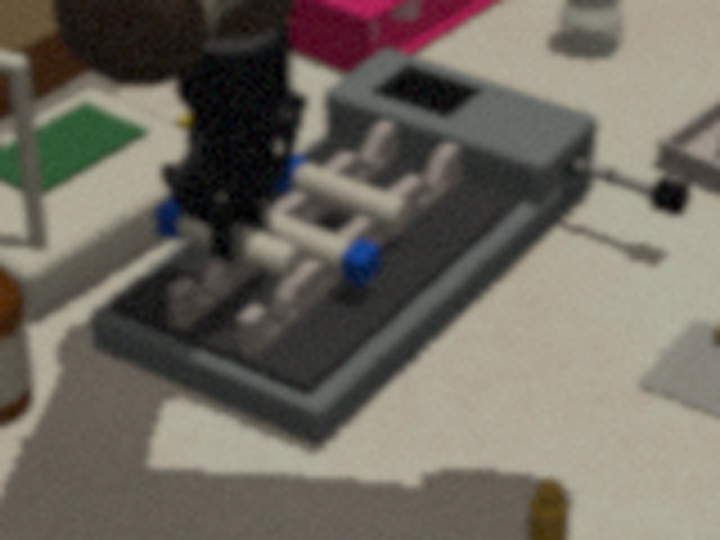

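>>> drive_tool([
  [0,0,0.015,0,0.01],
  [0,0,0.01,0,0.01],
  [0,0,0.006,0,0.01],
  [0,0,0,0,0.01],
  [0,0,0,0,0.01],
  [0,0,0,0,0.045],
  [0,0,0,0,0.045],
  [0,0,0,0,0.045],
  [0,0,-0.01,0,0.045],
  [0,0,-0.02,0,0.045],
  [0,0,-0.04,0,0.045],
  [0,0,-0.04,0,0.05],
  [0.04,-0.03,0,0,0.05],
  [0.04,-0.03,0,0,0.05],
  [0.04,-0.03,0,0,0.05],
  [0.04,-0.03,0,0,0.05],
  [0,-0.05,0,0,0.05],
  [0,-0.05,0,0,0.05],
  [0,0,0,0,0.05],
  [0,0,0,0,0.05],
])

```text
clock: 45.95
position: [473.8, -72.4, 176.9]
ee_rot: [-0.048, 0.999, 0.0, 0.001]
contact_force: [-1.0, 0.3, 0.1]
gripper_width: 49.6
```

```bash
python3 tubes.py top5; python3 go.py
python3 - <<'E'
import cv2
a=cv2.imread('pics/top5.png'); cv2.imwrite('pics/top5c.png',cv2.resize(a[120:300,190:530],None,fx=2.3,fy=2.3,interpolation=cv2.INTER_CUBIC))
E
```

```text
cap px [339. 156.] zc 85 mid [624.   34.7] by cap [623.3  33.7] axis deg 5.5 len 110 wid 24
cap px [293. 160.] zc 85 mid [613.3 164.1] by cap [613.1 163.8] axis deg 5.4 len 110 wid 23
cap px [321. 197.] zc 85 mid [619.1 100. ] by cap [617.8  98.4] axis deg -174.6 len 108 wid 24
t 46.0 pos [473.9 -71.5 176.7] phi 95.57 j6 -1.66 w 50.3 F [-0.4 -0.2 -0.1] tilt 0.053
```

View pics/top5c.png

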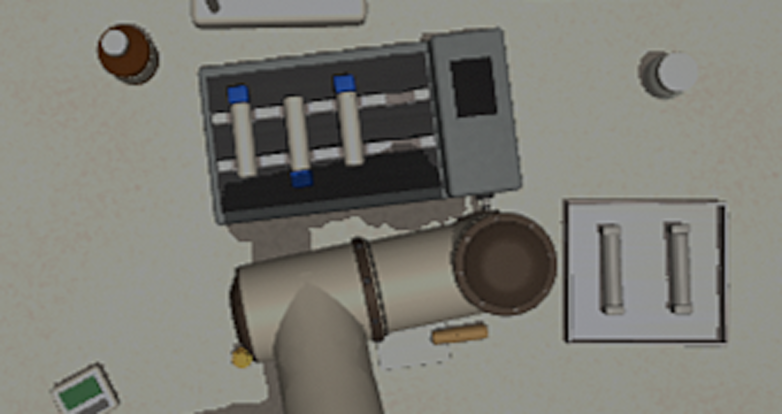

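```bash
python3 go.py 456 -137 130 95.65
```

```text
t 46.0 pos [473.9 -71.5 176.7] phi 95.57 j6 -1.66 w 50.3 F [-0.4 -0.2 -0.1] tilt 0.053
turn -0.1  then dx 24.3 dy -63.5 dz 46.7 mm
```

>>> drive_tool([
  [0.012,-0.032,0,0,0.05],
  [0.012,-0.0315,0,0,0.05],
  [0,0,0.04,0,0.05],
  [0,0,0.03,0,0.05],
  [0,0,0,0,0.05],
  [0,0,0,0,0.05],
  [0,0,0,0,0.05],
])

```text
clock: 46.7
position: [457.9, -136.1, 107.9]
ee_rot: [-0.05, 0.999, -0.0, 0.002]
contact_force: [-0.5, -0.9, -0.0]
gripper_width: 50.3
```

```bash
python3 go.py 456 -137 38 95.65;  python3 - <<'E'
from meas import *
b,_=snap('side'); cv2.imwrite('pics/l10.png',cv2.resize(b[130:230,320:450],None,fx=5.5,fy=5.5,interpolation=cv2.INTER_CUBIC))
E
```

```text
t 46.7 pos [ 457.9 -136.1  107.9] phi 95.75 j6 -1.52 w 50.3 F [-0.5 -0.9 -0. ] tilt 0.193
turn 0.1  then dx 1.9 dy -0.7 dz 69.9 mm
```

View pics/l10.png

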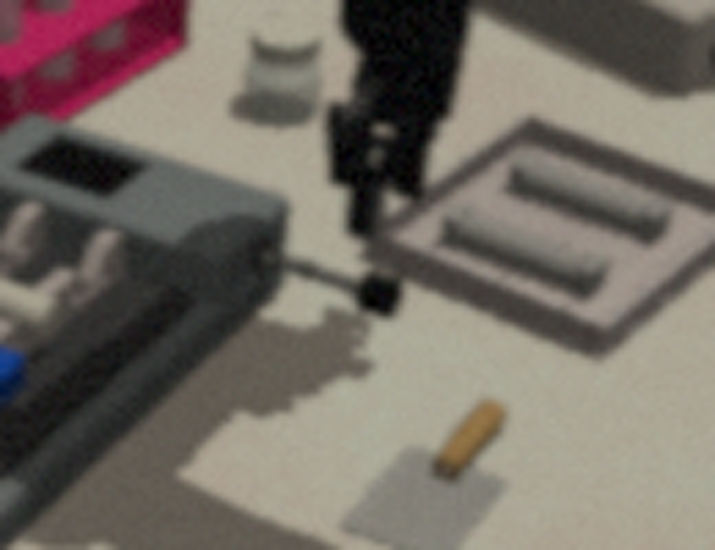

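>>> drive_tool([
  [0.001,0,0.025,0,0.05],
  [0,0,0.02,0,0.05],
  [0,0,0.015,0,0.05],
  [0,0,0.01,0,0.05],
  [0,0,0,0,0.05],
  [0,0,0,0,0.05],
  [0,0,0,0,0.01],
  [0,0,0,0,0.01],
  [0,0,0,0,0.01],
  [0,0,0,0,0.01],
  [0,0,0,0,0.01],
])

```text
clock: 47.85
position: [455.9, -137.3, 37.3]
ee_rot: [-0.049, 0.999, -0.0, 0.001]
contact_force: [-1.3, -2.0, 6.3]
gripper_width: 24.5
```

```bash
python3 go.py 476 -135 38 95.65
```

```text
t 47.9 pos [ 455.9 -137.3   37.3] phi 95.65 j6 -1.52 w 24.5 F [-1.3 -2.   6.3] tilt 0.117
turn 0.0  then dx -20.2 dy 0.3 dz -0.7 mm
```

Gripped well. Push in steps toward x≈476.

>>> drive_tool([
  [-0.005,0,0,0,0.01],
  [-0.005,0,0,0,0.01],
  [-0.005,0,0,0,0.01],
  [-0.005,0,0,0,0.01],
  [0,0,0,0,0.01],
  [0,0,0,0,0.01],
  [0,0,0,0,0.01],
])

```text
clock: 48.55
position: [466.8, -136.2, 37.2]
ee_rot: [-0.048, 0.999, -0.0, -0.008]
contact_force: [-15.2, -2.4, 21.7]
gripper_width: 24.4
```

```bash
python3 go.py 476 -135 38 95.65;  python3 - <<'E'
from meas import *
b,_=snap('side'); cv2.imwrite('pics/l11.png',cv2.resize(b[140:220,340:440],None,fx=7,fy=7,interpolation=cv2.INTER_CUBIC))
E
```

```text
t 48.5 pos [ 466.8 -136.2   37.2] phi 95.54 j6 -1.53 w 24.4 F [-15.2  -2.4  21.7] tilt 0.928
turn -0.1  then dx -9.3 dy 0.3 dz -0.8 mm
```

View pics/l11.png

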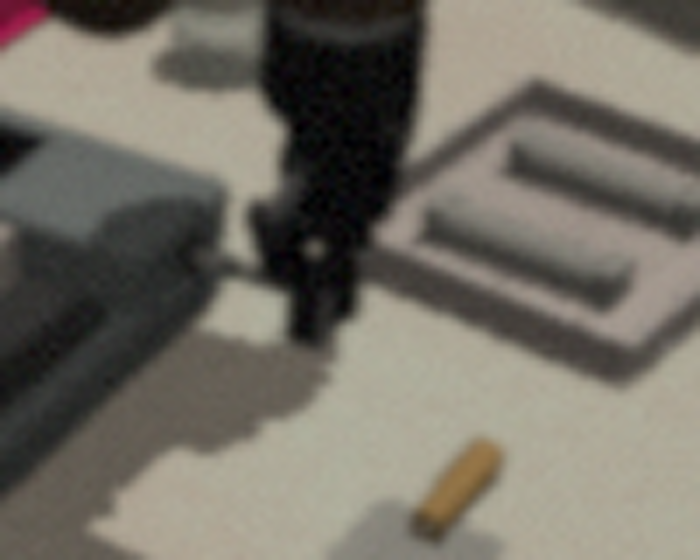

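>>> drive_tool([
  [-0.004,0,0,0,0.01],
  [-0.004,0,0,0,0.01],
  [0,0,0,0,0.01],
  [0,0,0,0,0.01],
  [0,0,0,0,0.01],
])

```text
clock: 49.1
position: [476.9, -135.2, 37.2]
ee_rot: [-0.049, 0.999, -0.0, -0.006]
contact_force: [-11.4, -2.5, 17.7]
gripper_width: 24.3
```

```bash
python3 go.py 476 -135 38 95.65
```

```text
t 49.1 pos [ 476.9 -135.2   37.2] phi 95.56 j6 -1.53 w 24.3 F [-11.4  -2.5  17.7] tilt 0.679
turn -0.1  then dx 0.9 dy 0.3 dz -0.8 mm
```

>>> drive_tool([
  [0.003,0,-0.001,0,0.01],
  [0.003,0,-0.001,0,0.01],
  [0,0,0,0,0.01],
  [0,0,0,0,0.01],
])

```text
clock: 49.5
position: [476.3, -135.2, 37.5]
ee_rot: [-0.049, 0.999, -0.0, -0.001]
contact_force: [0.2, -5.0, -4.6]
gripper_width: 24.1
```

```bash
python3 go.py 476 -135 38 95.65
```

```text
t 49.5 pos [ 476.3 -135.2   37.5] phi 95.59 j6 -1.53 w 24.1 F [ 0.2 -5.  -4.6] tilt 0.090
turn -0.1  then dx 0.3 dy 0.2 dz -0.5 mm
```

Force is near zero, rod at ~20 mm. Release and retreat.

>>> drive_tool([
  [0,0,0,0,0.05],
  [0,0,0,0,0.05],
  [0,0,0,0,0.05],
  [0,0,-0.02,0,0.05],
  [0,0,-0.03,0,0.05],
  [0,0,-0.04,0,0.05],
  [0,0,-0.04,0,0.05],
  [0,-0.04,0,0,0.05],
  [0,-0.05,0,0,0.05],
  [0,-0.05,0,0,0.05],
  [0.03,-0.05,-0.01,0,0.05],
  [0.03,-0.03,0,0,0.05],
  [0.03,0,0,0,0.05],
  [0,0,0,0,0.05],
  [0,0,0,0,0.05],
  [0,0,0,0,0.05],
])

```text
clock: 51.1
position: [413.9, -354.1, 177.0]
ee_rot: [-0.05, 0.999, -0.0, 0.001]
contact_force: [0.1, -0.6, -0.7]
gripper_width: 49.8
```

```bash
python3 go.py; python3 tubes.py top6
python3 - <<'E'
from meas import *
a,d=snap('top');b,_=snap('side','side6.png')
z=cv2.medianBlur(cloud('top',d)[...,2].astype(np.float32),3)
print('knob',meas(z>45,(385,420,206,245),60))
A=cv2.resize(a[140:260,270:430],None,fx=2.5,fy=2.5,interpolation=cv2.INTER_CUBIC);B=cv2.resize(b[140:260,240:400],None,fx=2.5,fy=2.5,interpolation=cv2.INTER_CUBIC)
K=cv2.resize(a[195:240,385:425],None,fx=6,fy=6,interpolation=cv2.INTER_CUBIC)
o=np.zeros((300+270,800,3),np.uint8); o[:300,:400]=A;o[:300,400:]=B;o[300:,:240]=K; o[300:,300:720]=cv2.resize(a[190:280,425:565],(420,270)); cv2.imwrite('pics/fin.png',o)
E
```

```text
t 51.1 pos [ 413.9 -354.1  177. ] phi 95.68 j6 -1.06 w 49.8 F [ 0.1 -0.6 -0.7] tilt 0.070
cap px [339. 156.] zc 86 mid [624.2  34.5] by cap [623.3  33.4] axis deg 5.9 len 110 wid 24
cap px [293. 160.] zc 85 mid [613.3 164.3] by cap [613.1 164.1] axis deg 5.1 len 110 wid 23
cap px [321. 197.] zc 86 mid [618.9 100. ] by cap [618.  98.] axis deg -174.8 len 109 wid 23
knob {'cen': array([ 498.3, -135.5]), 'ang': np.float64(5.69), 'ext': array([25.5, 69.3]), 'mar': (array([ 498.5, -138. ]), array([25.3, 67.5]), 88.9), 'n': 138}
```

View pics/fin.png

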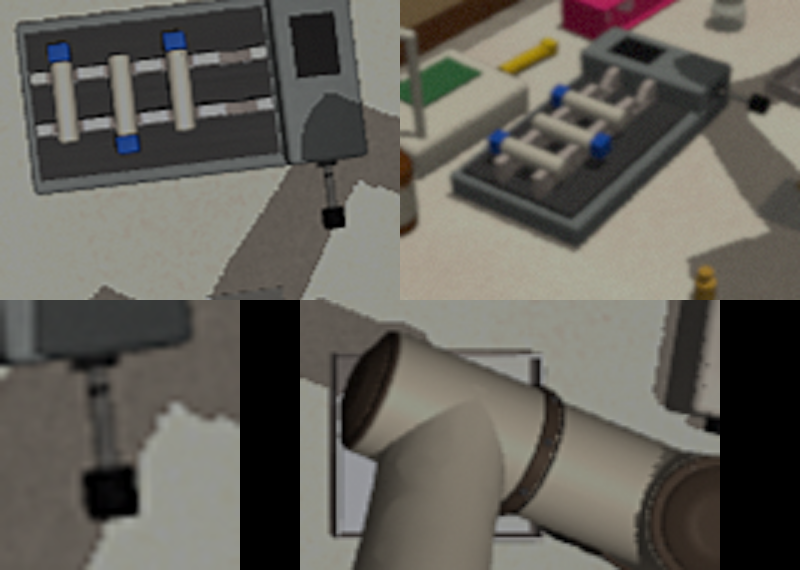

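View pics/side6.png

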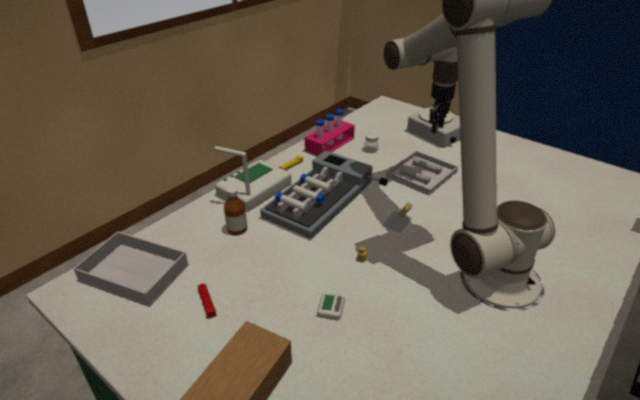

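```bash
python3 -c "
from h import *
print(arm.job_done())"
```

```text
the job is handed in; nothing more can be done
None
```

The job is done and handed in at about 51 s of the 210 s allowed. No verdict was reported, so this rests on my own checks.

- **Stopping the shaker:** I pulled the selector rod fully out. The top view showed two ring marks on the rod, and the knob measured about 40 mm out.
- **Ballast bars:** I moved both steel bars from the grooves and laid them flat in the right-hand pan. The last clear top view was before the rod was pushed in. In the final pictures the arm hid them from the top camera, but the side view shows both still in the pan.
- **Tubes:** There were three blue-capped tubes. They are now in grooves 1, 2 and 3, one to a groove, with the caps clear of the rails. Camera measurements put each mid-barrel about 2 mm from its groove point and its axis within about 0.6° of the groove line.
- **Final rod position:** I pushed the rod in to its middle click and let go. One ring mark shows, and the knob measured about 20 mm in from fully out. The tubes did not move, and the arm is clear of everything.

**Readings that disagreed:** Gripper and camera positions differed by about 1–2 mm. The arm needed about 0.3 s to settle after each move. Pulling the rod took about 18–20 N at the wrist, against the 7 N stated for a click.

I saw no tube knocked aside and no grip slip, and none of the bystanders I could see had moved.

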